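# Set up a three-point flexural creep test

### The job

Set up the bending test on the dark bed plate: stand the black fixed support on the span line at the robot's left and the aluminium rocking support on the span line at its right, rollers parallel to the lines and centred on the plate, then lay the top blue bar from the spring magazine centrally across both rollers. Then set the red loading saddle astride the bar at mid-span, above the sensor, and lastly lower the large steel weight gently onto the middle of the saddle's disc. Leave the other blue bars in the magazine, leave the brass weight where it is, and do not knock the sensor.

Things in the scene. Friction and masses are not known exactly. Their poses are not given: they have to be found in the camera images.
- bed: Dark steel bed plate, fixed, 110 (x) x 260 (y) x 12 mm thick. Origin: centre of its underside; z up, x across it, away from the robot, y along it, to the robot's left (turned up to 15 deg). White lines on top: one along y at x = 0; two span lines across the plate at y = +70 mm (robot's left) and -70 mm (right). A rule 5 mm high along the far edge (x = 45 to 53 mm), low bolt heads in the corners.
- sensor: Delicate displacement sensor standing on the middle of the bed, fixed to it: steel barrel 16 mm in diameter with a blue band, foot 26 mm in diameter, 42 mm high, so its tip is 54 mm above the bed's origin, 8 mm below a bar lying on the rollers. Origin: centre of its foot. A blow of more than 4 N spoils it.
- fixed_support_center (a point): Black fixed support with a steel roller on top (loose, about 0.3 kg). 44 mm along its x (the roller's direction), foot 34 mm and upright 26 mm along its y, 50 mm high. This point is its centre, 25 mm above its underside; z up. Standing on the bed its centre is 37 mm above the bed's origin.
- rocker_support_center (a point): Rocking support: bright aluminium with a brass roller on top (loose, 0.16 kg; behaves as one rigid block). 44 mm along its x (the roller's direction), foot 34 mm and upright 26 mm along its y, 50 mm high. This point is its centre, 25 mm above its underside; z up. On the bed its centre is 37 mm above the bed's origin.
- bar_center (a point): Top blue bar in the magazine (loose, 0.12 kg): 30 mm along its x, 180 along its y, 18 thick. This point is its centre, at first about 81 mm above the bench. Two like bars lie under it: to take it alone, reach no more than 15 mm below its top face with the fingertips. Grip it across its width at mid-length and lift straight up. On the rollers its centre is 71 mm above the bed's origin.
- saddle_center (a point): Red loading saddle, an upside-down U with a red round table (disc) 44 mm in diameter on top (loose, about 0.11 kg): 52 mm along its x, 30 along its y, 30 high. This point is its centre, 15 mm above its underside; z up. The slot underneath runs along its y, 36 mm wide, 10 deep, and drops over the 30 mm wide bar; seated, its centre is 14 mm above the bar's centre.
- steel_weight_center (a point): The large steel weight (loose, 0.5 kg): cylinder 48 mm in diameter and 34 mm high with a knob 22 mm in diameter on top, 54 mm high in all. This point is its centre, 27 mm above its underside; z up. Standing on the saddle its centre is 42 mm above the saddle's centre.
- brass_weight_center (a point): A smaller brass weight that is not used (loose, 0.2 kg): 34 mm in diameter, 44 mm high with its knob. This point is its centre, 22 mm above its underside.
- magazine: Spring magazine for bars, fixed: grey base 64 (x) x 222 (y) x 8 mm and four aluminium corner angles, 94 mm high, that guide the bars' ends with 2 mm of play; its long sides are open over the middle 128 mm, so that fingers reach the bars there. Origin: centre of its underside; y along the bars, z up.
- follower (a joint): Height of the magazine's sprung follower (red tabs at both ends), m: about 0 with three bars in it, 0.018 with two: when the top bar is taken it lifts the next one 18 mm, to where the first one was. The spring is soft (65 N/m): it yields if the bars are pressed.

How it is judged:
By the outcome, as a careful person would: the job done as asked, in the order asked, and still so for the second after the job is handed in, with the robot touching nothing.
It also fails if it takes over 112 s, if anything falls off the work surface, if the arm or the gripper's body presses on something with over 40 N, if the wrist force passes 120 N, or if a joint passes its speed limit or range.

### The arm

A 7-joint arm with a two-finger parallel gripper is mounted at the origin on the work surface. World frame = base frame: x ahead of the robot, y to its left, z up, the work surface at z = 0. Lengths are in m, angles in rad, forces in N, time in s.
With the tool pointing down it reaches from about 0.4 to 0.85 m from the base axis. Payload 10.4 kg.
Tool frame: the origin (TCP) lies at the very end of the fingers, on their centre line; the grasp point (between the pads) lies r.grasp_offset behind it (r.grasp_offset is the distance from the TCP to the grasp point, in m); z points along the fingers, y is the direction in which the jaws open and shut (so a half turn about z gives the same grasp; the last joint's range is limited). The gripper opens to 87 mm and grips with 3 to 60 N. Pads are 19 mm wide; open, the fingers measure 117 mm over their backs; the gripper's body (75 mm by 190 mm) begins 51 mm behind the grasp point.
Start: joints at [1.241, 0.332, -0.065, 1.46, 0.022, 1.35, -0.088], TCP at [0.189, -0.596, 0.223] pointing down, gripper open.
Joint ranges: [-2.6, 2.6], [-0.5, 2.12], [-1.47, 1.34], [0.16, 2.42], [-1.27, 4.41], [0.06, 2.06], [-2.6, 2.6]. Speed limits (rad/s): [2.22, 2.22, 2.79, 2.79, 3.14, 3.14, 3.14].

### API

Orientations are given as a unit quaternion [x, y, z, w].
In Python, from bench import read_state, cams, job, r gives the robot as it stands. The module is installed in compiled form; this text tells all that it offers.
- The arm moves only by the tool arm_command, never from a script. Its argument "increments" is a list of rows, each an object of numbers: "gripper": the opening in per cent of the stroke, from 0 (shut) to 100 (fully open); "dx", "dy", "dz": the shift along the tool's x, y, z in m; "spin": the turn about the tool's z in degrees. In form: [{"gripper": .., "dx": .., "dy": .., "dz": .., "spin": ..}, ...]. A call has exactly 8 rows; each row shifts and turns the commanded pose from where the row before left it, along the tool's axes as they then stand; what a row does not reach is not made up. A row lasts 1/8 s, in which the tool goes at most 62.5 mm and 10.7 degrees, less where a joint would pass 70% of its speed; a pose out of reach is approached as far as the arm can. A call with a gripper value outside its range is refused whole. The fingers move at their own pace and stop on an object; "grip_force" is the grip in N (left out, the last holds). Time passes only in rows, so rows that do not move let the fingers close, or fill a call up. It gives the time, the measured TCP pose, the force and the opening at its end, in the units of the state.
- read_state(): the state, without advancing time (a new reading comes with each control period).
- cams.camera(name): name is "side" or "top" or "wrist"; returns the picture (400x640x3 uint8, red, green, blue); there is no depth.
- cams.camera_info(name): a dict with "K" (3x3 intrinsics, pixels), "rvec" (rotation vector, rad) and "tvec" (3), from world to camera coordinates, as OpenCV has them. Camera axes: x right, y down, z forward; pixel columns grow to the right and rows downward; lengths in m; the calibration is good to about 2 mm. A picture is of the moment at which its call begins: read the wrist's pose just before it. camera_info takes no time and is no camera call; for the wrist camera it gives the pose at the moment of the call.
- job.close_job(): hands the job in, once; it reports no verdict.
The state is a dict: "time": time; "joint_positions": joint angles; "joint_vel": joint speeds; "joint_torque": joint torques, N m; "ee_pos": TCP position; "eef_rot": TCP orientation; "ft_force": force on the tool from outside, world axes, zero at the start; "torque": the same for the moment, N m; "width": finger opening in m.
Only numpy, scipy, OpenCV 4.12 (cv2) and the standard library are available. Lean on these libraries where they do the work, as an engineer would, in place of code of your own. Each camera call takes 0.05 s, during which the arm holds its last target.

## Working session

There is one attempt and no reset: what is moved stays moved. The work goes in short steps, Python scripts to look and compute and a tool call to move; the robot and the scene stay as the last step left them, time stands still between calls to the robot, and variables do not carry over. Pictures are saved under pics/ and viewed, and the job is handed in when it is done.

Besides the shell and the picture viewer there is one more tool, called as name(argument=value, ...) on one line, values as JSON. arm_command: Moves the arm, as the interface text tells. Its arguments: {"type":"object","properties":{"increments":{"type":"array","items":{"type":"object","properties":{"gripper":{"type":"number"},"dx":{"type":"number"},"dy":{"type":"number"},"dz":{"type":"number"},"spin":{"type":"number"}}}},"grip_force":{"type":"number"}},"required":["increments"]}

```bash
mkdir -p pics; cat > h.py <<'E'
import numpy as np, cv2
from bench import read_state, cams, job, r
def shot(n,f):
    im=cams.camera(n); cv2.imwrite(f'pics/{f}.png',im[:,:,::-1]); return im
def cam(n):
    i=cams.camera_info(n); R,_=cv2.Rodrigues(np.array(i['rvec'],float)); return np.array(i['K']),R,np.array(i['tvec'],float).ravel()
def ray(n,uv,c=None):
    K,R,t=c or cam(n); d=R.T@np.linalg.inv(K)@np.array([uv[0],uv[1],1.]); return -R.T@t,d/np.linalg.norm(d)
def onz(n,uv,z,c=None):
    o,d=ray(n,uv,c); return o+d*(z-o[2])/d[2]
def proj(n,p,c=None):
    K,R,t=c or cam(n); q=K@(R@np.array(p,float)+t); return q[:2]/q[2]
def tri(l):
    A=np.zeros((3,3));b=np.zeros(3)
    for o,d in l:
        M=np.eye(3)-np.outer(d,d);A+=M;b+=M@o
    return np.linalg.solve(A,b)
E
python3 - <<'E'
from h import *
np.set_printoptions(precision=4,suppress=True)
s=read_state();print(s);print(r.grasp_offset)
for n in('side','top','wrist'):
    shot(n,n+'0');K,R,t=cam(n);print(n,K,-R.T@t,R)
E
```

```text
{'time': 0.0, 'joint_positions': array([ 1.2414,  0.3329, -0.0647,  1.461 ,  0.0216,  1.3499, -0.0885]), 'joint_vel': array([-0.0015,  0.    ,  0.0008,  0.0014, -0.0003,  0.0001,  0.0017]), 'joint_torque': array([  0.0003, -62.3247,   0.0249, -38.99  ,  -0.0613,   0.0396,
         0.0002]), 'ee_pos': array([ 0.1886, -0.5954,  0.2218]), 'eef_rot': array([ 0.9883,  0.1528, -0.0002, -0.0007]), 'ft_force': array([ 0.599 , -0.2828,  0.3557]), 'torque': array([-0.0191, -0.033 ,  0.0048]), 'width': 0.08732266494603448}
0.0187
side [[381.3686   0.     318.41  ]
 [  0.     381.3686 206.4357]
 [  0.       0.       1.    ]] [0.196  0.4466 0.482 ] [[-0.7821 -0.6229  0.0162]
 [-0.3639  0.4354 -0.8234]
 [ 0.5058 -0.6499 -0.5672]]
top [[418.1417   0.     317.1902]
 [  0.     418.1417 188.7697]
 [  0.       0.       1.    ]] [ 0.4593 -0.0018  1.0476] [[ 0.0264 -0.9996 -0.0095]
 [-0.9955 -0.0254 -0.0916]
 [ 0.0913  0.0119 -0.9958]]
wrist [[321.1085   0.     319.6003]
 [  0.     321.1085 203.1113]
 [  0.       0.       1.    ]] [ 0.2698 -0.5688  0.3841] [[ 0.3022 -0.9532 -0.0005]
 [-0.9071 -0.2877  0.3071]
 [-0.2929 -0.0924 -0.9517]]
```

View pics/top0.png

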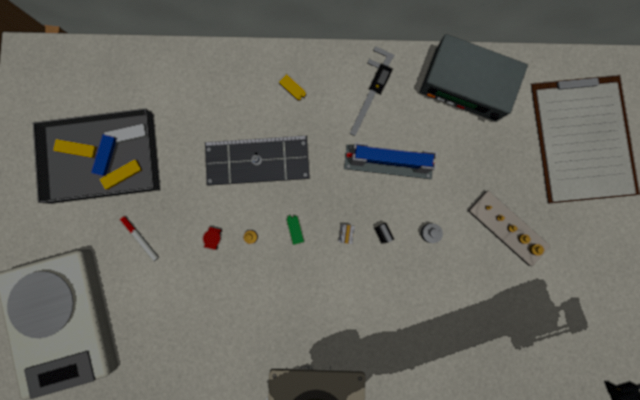

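View pics/side0.png

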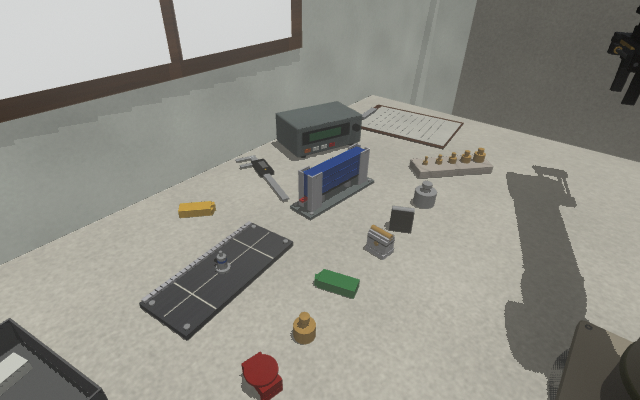

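View pics/wrist0.png

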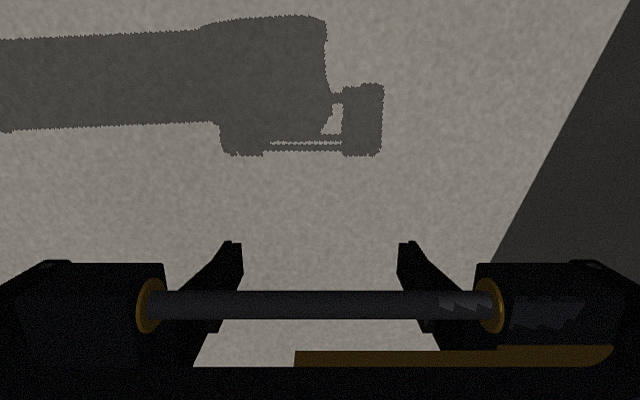

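Top view: bed about (257,160), magazine (390,160), saddle (212,238), brass weight (250,236), rocker (346,233), fixed support (384,232), steel weight (431,232). The side view agrees. Next I take rough positions.

```bash
python3 - <<'E'
from h import *
im=cv2.imread('pics/top0.png')
c=im[120:260,190:450]; c=cv2.convertScaleAbs(c,alpha=1.6)
cv2.imwrite('pics/top0z.png',cv2.resize(c,(780,420),interpolation=cv2.INTER_CUBIC))
for n,u,z in [('bed',(257,160),.012),('mag',(390,160),.09),('saddle',(212,238),.03),('rock',(346,233),.05),('fix',(384,232),.05),('steel',(431,232),.05),('bedL',(229,161),.012),('bedR',(285,159),.012)]:
    print(n,onz('top',u,z).round(3))
E
```

```text
bed [0.623 0.163 0.012]
mag [ 0.618 -0.157  0.09 ]
saddle [0.426 0.262 0.03 ]
rock [ 0.447 -0.061  0.05 ]
fix [ 0.452 -0.151  0.05 ]
steel [ 0.455 -0.262  0.05 ]
bedL [0.618 0.233 0.012]
bedR [0.627 0.093 0.012]
```

View pics/top0z.png

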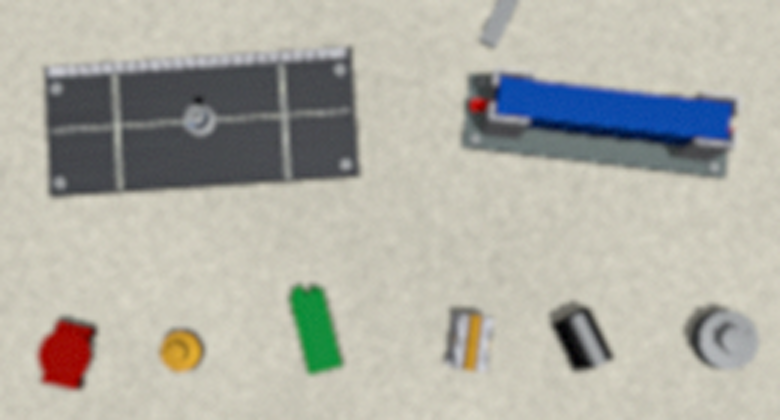

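```bash
cat >> h.py <<'E'
from scipy.spatial.transform import Rotation as Ro
import json
def yaw(q):
    x=Ro.from_quat(q).as_matrix()[:,0]; return np.degrees(np.arctan2(x[1],x[0]))
def plan(wps,grip=100,start=None,vmax=.055,smax=10):
    """wps: list of (x,y,z,yawdeg[,vmax]); prints rows in tool axes."""
    s=read_state(); p=np.array(s['ee_pos']) if start is None else np.array(start[:3]); a=yaw(s['eef_rot']) if start is None else start[3]
    rows=[]
    for w in wps:
        q=np.array(w[:3]); v=w[4] if len(w)>4 else vmax
        da=(w[3]-a+180)%360-180
        n=max(int(np.ceil(np.linalg.norm(q-p)/v-1e-6)),int(np.ceil(abs(da)/smax-1e-6)),1)
        for i in range(n):
            d=(q-p)/(n-i); c,sn=np.cos(np.radians(a)),np.sin(np.radians(a))
            R=np.array([[c,sn,0],[sn,-c,0],[0,0,-1]])
            t=np.round(R.T@d,4); sp=round(-((w[3]-a+180)%360-180)/(n-i),1)
            rows.append(dict(gripper=grip,dx=t[0],dy=t[1],dz=t[2],spin=sp)); p=p+R@t; a-=sp
    print('start',read_state()['ee_pos'].round(4),round(yaw(read_state()['eef_rot']),2),'end',p.round(4),round(a,2),len(rows),'rows')
    for k in range(0,len(rows),8):
        c=rows[k:k+8]; c+= [dict(gripper=grip)]*(8-len(c))
        print(json.dumps(c))
def st():
    s=read_state(); print(round(s['time'],2),s['ee_pos'].round(4),'yaw',round(yaw(s['eef_rot']),2),'F',s['ft_force'].round(2),'w',round(s['width'],4),'j',s['joint_positions'].round(2))
E
python3 -c "
from h import *
plan([(.38,-.18,.25,0,.062)])"
```

```text
start [ 0.1887 -0.5955  0.222 ] 17.58 end [ 0.38 -0.18  0.25] -0.02 8 rows
[{"gripper": 100, "dx": 0.0385, "dy": -0.0423, "dz": -0.0035, "spin": 2.2}, {"gripper": 100, "dx": 0.0368, "dy": -0.0437, "dz": -0.0035, "spin": 2.2}, {"gripper": 100, "dx": 0.0351, "dy": -0.0451, "dz": -0.0035, "spin": 2.2}, {"gripper": 100, "dx": 0.0334, "dy": -0.0465, "dz": -0.0035, "spin": 2.2}, {"gripper": 100, "dx": 0.0316, "dy": -0.0477, "dz": -0.0035, "spin": 2.2}, {"gripper": 100, "dx": 0.0297, "dy": -0.0489, "dz": -0.0035, "spin": 2.2}, {"gripper": 100, "dx": 0.0278, "dy": -0.0499, "dz": -0.0035, "spin": 2.2}, {"gripper": 100, "dx": 0.0259, "dy": -0.051, "dz": -0.0035, "spin": 2.2}]
```

arm_command(increments=[{"gripper":100,"dx":0.0385,"dy":-0.0423,"dz":-0.0035,"spin":2.2},{"gripper":100,"dx":0.0368,"dy":-0.0437,"dz":-0.0035,"spin":2.2},{"gripper":100,"dx":0.0351,"dy":-0.0451,"dz":-0.0035,"spin":2.2},{"gripper":100,"dx":0.0334,"dy":-0.0465,"dz":-0.0035,"spin":2.2},{"gripper":100,"dx":0.0316,"dy":-0.0477,"dz":-0.0035,"spin":2.2},{"gripper":100,"dx":0.0297,"dy":-0.0489,"dz":-0.0035,"spin":2.2},{"gripper":100,"dx":0.0278,"dy":-0.0499,"dz":-0.0035,"spin":2.2},{"gripper":100,"dx":0.0259,"dy":-0.051,"dz":-0.0035,"spin":2.2}])

```text
time: 1.15
ee_pos: [0.3805, -0.1785, 0.2507]
eef_rot: [1.0, -0.001, 0.0, 0.0]
ft_force: [1.0, -0.8, -0.5]
width: 0.087
```

```bash
python3 - <<'E'
from h import *
st(); np.savez('w1.npz',*cam('wrist')); shot('wrist','w1'); st(); plan([(.38,.18,.25,0,.06)])
E
```

```text
1.15 [ 0.3805 -0.1785  0.2507] yaw -0.1 F [ 1.03 -0.77 -0.55] w 0.087 j [ 0.84 -0.12 -0.46  1.89 -0.06  1.36 -1.18]
1.2 [ 0.3837 -0.1715  0.2514] yaw 0.25 F [2.58 7.1  1.74] w 0.0872 j [ 0.83 -0.13 -0.47  1.89 -0.06  1.36 -1.19]
start [ 0.3837 -0.1715  0.2514] 0.25 end [0.38 0.18 0.25] -0.05 6 rows
[{"gripper": 100, "dx": -0.0004, "dy": -0.0586, "dz": 0.0002, "spin": 0.0}, {"gripper": 100, "dx": -0.0004, "dy": -0.0586, "dz": 0.0002, "spin": 0.1}, {"gripper": 100, "dx": -0.0004, "dy": -0.0586, "dz": 0.0003, "spin": 0.0}, {"gripper": 100, "dx": -0.0005, "dy": -0.0586, "dz": 0.0002, "spin": 0.1}, {"gripper": 100, "dx": -0.0006, "dy": -0.0586, "dz": 0.0003, "spin": 0.0}, {"gripper": 100, "dx": -0.0005, "dy": -0.0585, "dz": 0.0002, "spin": 0.1}, {"gripper": 100}, {"gripper": 100}]
```

View pics/w1.png

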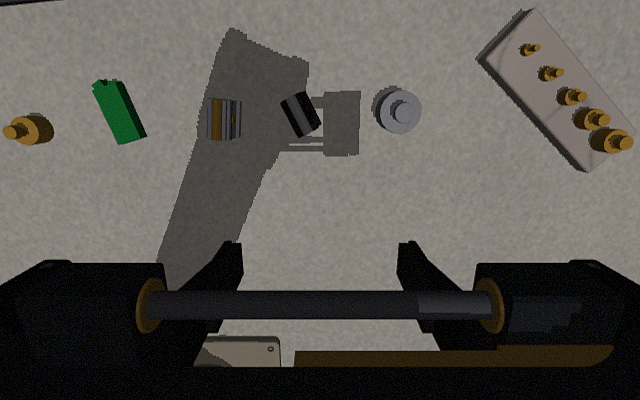

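```bash
python3 - <<'E'
from h import *
im=cv2.imread('pics/w1.png')
c=im[70:170,190:440]; c=cv2.convertScaleAbs(c,alpha=2)
cv2.imwrite('pics/w1z.png',cv2.resize(c,(800,320),interpolation=cv2.INTER_CUBIC))
E
```

```text
(no output)
```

View pics/w1z.png

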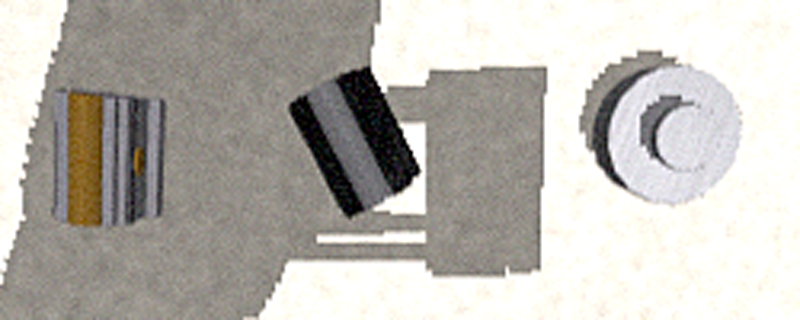

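arm_command(increments=[{"gripper":100,"dx":0.025,"dy":-0.055},{"gripper":100,"dx":0.025,"dy":-0.055},{"gripper":100,"dx":0.025,"dy":-0.055},{"gripper":100,"dx":0.025,"dy":-0.055},{"gripper":100,"dx":0.025,"dy":-0.055},{"gripper":100,"dx":0.015,"dy":-0.035},{"gripper":100},{"gripper":100}])

```text
validation failed for argument at $.in...
```

```bash
python3 - <<'E'
from h import *
st(); np.savez('w2.npz',*cam('wrist')); shot('wrist','w2');st()
E
```

```text
1.2 [ 0.3837 -0.1715  0.2514] yaw 0.25 F [2.58 7.1  1.74] w 0.0872 j [ 0.83 -0.13 -0.47  1.89 -0.06  1.36 -1.19]
1.25 [ 0.3825 -0.175   0.2512] yaw 0.41 F [ 0.01 -1.68  0.34] w 0.0873 j [ 0.83 -0.13 -0.46  1.89 -0.06  1.36 -1.18]
```

View pics/w2.png

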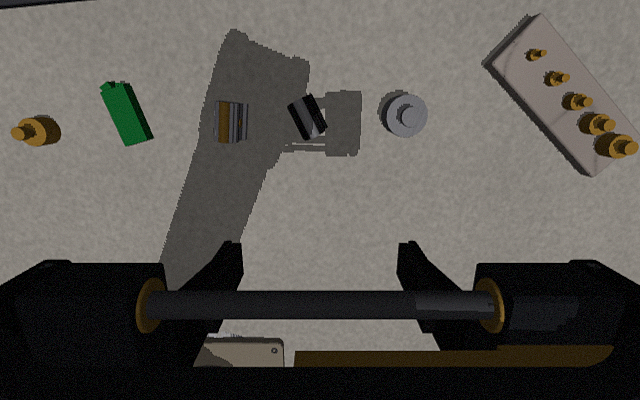

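The gripper looks back along its approach; fixed support (307,117), rocker (232,121), steel weight (403,115) are all clear. All row keys seem to be required.

```bash
sed -i 's/\[dict(gripper=grip)\]/[dict(gripper=grip,dx=0,dy=0,dz=0,spin=0)]/' h.py; python3 -c "
from h import *
plan([(.56,.165,.2,4,.062)],start=(.381,-.178,.251,0))"
```

```text
start [ 0.3825 -0.175   0.2512] 0.41 end [0.56  0.165 0.2  ] 4.0 7 rows
[{"gripper": 100, "dx": 0.0256, "dy": -0.049, "dz": 0.0073, "spin": -0.6}, {"gripper": 100, "dx": 0.0261, "dy": -0.0487, "dz": 0.0073, "spin": -0.6}, {"gripper": 100, "dx": 0.0266, "dy": -0.0485, "dz": 0.0073, "spin": -0.6}, {"gripper": 100, "dx": 0.0271, "dy": -0.0482, "dz": 0.0073, "spin": -0.5}, {"gripper": 100, "dx": 0.0275, "dy": -0.0479, "dz": 0.0073, "spin": -0.6}, {"gripper": 100, "dx": 0.028, "dy": -0.0476, "dz": 0.0072, "spin": -0.5}, {"gripper": 100, "dx": 0.0284, "dy": -0.0474, "dz": 0.0073, "spin": -0.6}, {"gripper": 100, "dx": 0, "dy": 0, "dz": 0, "spin": 0}]
```

arm_command(increments=[{"gripper":100,"dx":0.026,"dy":-0.049,"dz":0.007,"spin":-0.6},{"gripper":100,"dx":0.026,"dy":-0.049,"dz":0.007,"spin":-0.6},{"gripper":100,"dx":0.027,"dy":-0.048,"dz":0.007,"spin":-0.6},{"gripper":100,"dx":0.027,"dy":-0.048,"dz":0.007,"spin":-0.5},{"gripper":100,"dx":0.028,"dy":-0.048,"dz":0.007,"spin":-0.6},{"gripper":100,"dx":0.028,"dy":-0.048,"dz":0.007,"spin":-0.5},{"gripper":100,"dx":0.028,"dy":-0.047,"dz":0.007,"spin":-0.6},{"gripper":100,"dx":0,"dy":0,"dz":0,"spin":0}])

```text
time: 2.25
ee_pos: [0.5595, 0.1664, 0.1998]
eef_rot: [0.999, 0.038, -0.002, -0.001]
ft_force: [-0.3, 0.3, -0.3]
width: 0.0868
```

```bash
python3 - <<'E'
from h import *
st(); np.savez('w3.npz',*cam('wrist')); shot('wrist','w3');st()
E
```

```text
2.25 [0.5595 0.1664 0.1998] yaw 4.32 F [-0.29  0.27 -0.28] w 0.0868 j [ 0.3   0.37 -0.83  1.57  0.27  1.33 -2.06]
2.3 [0.5596 0.1639 0.2003] yaw 4.17 F [0.39 0.43 0.48] w 0.0868 j [ 0.3   0.36 -0.82  1.57  0.27  1.33 -2.06]
```

View pics/w3.png

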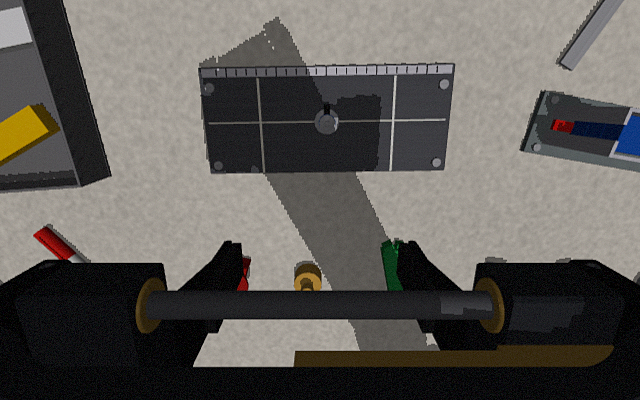

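Wrist view w3: bed with its span lines crossing the centre line near (261,122) and (392,119), sensor at (326,121).

```bash
cat > bed.py <<'E'
from h import *
import sys
np.set_printoptions(precision=4,suppress=True)
im=cv2.imread('pics/w3.png'); z=np.load('w3.npz'); c=(z['arr_0'],z['arr_1'],z['arr_2'])
g=im.max(2).astype(int)
def linefit(pts): return cv2.fitLine(np.float32(pts),cv2.DIST_HUBER,0,.01,.01).ravel()
def subv(x0,x1,rows): # vertical-ish line: weighted centroid per row
    P=[]
    for v in rows:
        w=g[v,x0:x1].astype(float); w=np.clip(w-np.median(w)-15,0,None)
        if w.sum()>30: P.append((np.dot(w,np.arange(x0,x1))/w.sum(),v))
    return P
def subh(y0,y1,cols):
    P=[]
    for u in cols:
        w=g[y0:y1,u].astype(float); w=np.clip(w-np.median(w)-15,0,None)
        if w.sum()>30: P.append((u,np.dot(w,np.arange(y0,y1))/w.sum()))
    return P
L=subv(253,270,list(range(84,115))+list(range(130,165)));Rr=subv(384,402,list(range(84,112))+list(range(128,160)))
H=subh(114,130,list(range(215,250))+list(range(275,305))+list(range(345,380))+list(range(405,440)))
def W(P): return np.array([onz('wrist',p,.012,c)[:2] for p in P])
wl,wr,wh=map(W,(L,Rr,H))
fl,fr,fh=map(linefit,(wl,wr,wh))
def inter(a,b):
    t=np.linalg.solve(np.array([[a[0],-b[0]],[a[1],-b[1]]]),b[2:]-a[2:]); return a[2:]+a[:2]*t[0]
pl,pr=inter(fl,fh),inter(fr,fh)
ang=lambda f:np.degrees(np.arctan2(f[1],f[0]))
print('L',pl,'R',pr,'dist',np.linalg.norm(pl-pr),'mid',(pl+pr)/2)
print('angles',ang(fl),ang(fr),ang(fh))
print(len(L),len(Rr),len(H))
E
python3 bed.py; python3 - <<'E'
from h import *
z=np.load('w1.npz'); c=(z['arr_0'],z['arr_1'],z['arr_2'])
f=lambda x,y:(190+x/3.2,70+y/3.2)
# roller end centres (zoomed pixels) at z~.05
for n,P in dict(fix=[(325,88),(383,198)],rock=[(86,92),(84,225)],knob=[(690,136)]).items():
    print(n,[onz('wrist',f(*p),.05,c).round(4) for p in P])
E
```

```text
L [0.6163 0.2355] R [0.629  0.0959] dist 0.14014414 mid [0.6227 0.1657]
angles 5.163631 5.231878 -84.78545
66 60 134
fix [array([ 0.4677, -0.1476,  0.05  ]), array([ 0.4315, -0.1667,  0.05  ])]
rock [array([ 0.4665, -0.0674,  0.05  ]), array([ 0.4224, -0.0623,  0.05  ])]
knob [array([ 0.452 , -0.2714,  0.05  ])]
```

Bed centre (0.6227, 0.1657), yaw 5.2°; line spacing measured 140.1 mm against the required 140, so that fits. Now I hover over the fixed support, settle, and measure again.

```bash
python3 -c "
from h import *
plan([(.445,-.155,.16,28,.06)])"
```

```text
start [0.5596 0.1639 0.2003] 4.17 end [ 0.445  -0.1551  0.16  ] 27.97 6 rows
[{"gripper": 100, "dx": -0.0229, "dy": 0.0516, "dz": 0.0067, "spin": -4.0}, {"gripper": 100, "dx": -0.0265, "dy": 0.0499, "dz": 0.0067, "spin": -4.0}, {"gripper": 100, "dx": -0.0299, "dy": 0.0479, "dz": 0.0067, "spin": -4.0}, {"gripper": 100, "dx": -0.0331, "dy": 0.0457, "dz": 0.0067, "spin": -3.9}, {"gripper": 100, "dx": -0.0362, "dy": 0.0434, "dz": 0.0068, "spin": -4.0}, {"gripper": 100, "dx": -0.0391, "dy": 0.0408, "dz": 0.0067, "spin": -3.9}, {"gripper": 100, "dx": 0, "dy": 0, "dz": 0, "spin": 0}, {"gripper": 100, "dx": 0, "dy": 0, "dz": 0, "spin": 0}]
```

arm_command(increments=[{"gripper":60,"dx":-0.023,"dy":0.0516,"dz":0.0067,"spin":-4.0},{"gripper":60,"dx":-0.0265,"dy":0.05,"dz":0.0067,"spin":-4.0},{"gripper":60,"dx":-0.03,"dy":0.048,"dz":0.0067,"spin":-4.0},{"gripper":60,"dx":-0.033,"dy":0.0457,"dz":0.0067,"spin":-4},{"gripper":60,"dx":-0.036,"dy":0.0434,"dz":0.0068,"spin":-4.0},{"gripper":60,"dx":-0.039,"dy":0.0408,"dz":0.0067,"spin":-4},{"gripper":60,"dx":0,"dy":0,"dz":0,"spin":0},{"gripper":60,"dx":0,"dy":0,"dz":0,"spin":0}])

```text
time: 3.3
ee_pos: [0.4443, -0.157, 0.1616]
eef_rot: [0.971, 0.241, 0.0, 0.0]
ft_force: [1.0, 0.8, 0.2]
width: 0.0527
```

```bash
python3 - <<'E'
from h import *
st(); np.savez('w4.npz',*cam('wrist')); shot('wrist','w4');st()
E
```

```text
3.3 [ 0.4443 -0.157   0.1616] yaw 27.84 F [0.98 0.85 0.25] w 0.0527 j [ 0.93  0.09 -0.71  1.9   0.06  1.17 -0.89]
3.35 [ 0.4447 -0.1562  0.1616] yaw 27.95 F [0.29 0.52 0.23] w 0.0523 j [ 0.93  0.09 -0.71  1.9   0.06  1.17 -0.89]
```

View pics/w4.png

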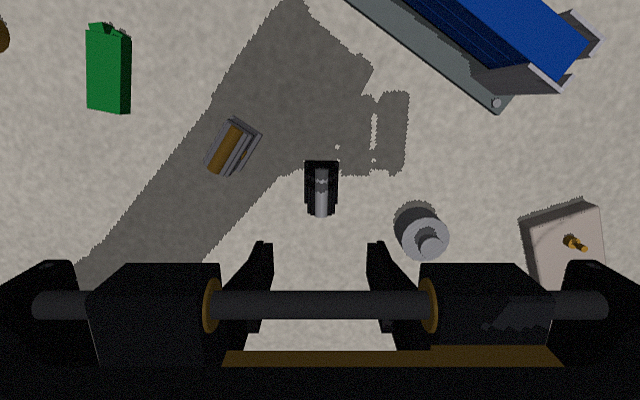

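```bash
python3 - <<'E'
from h import *
im=cv2.imread('pics/w4.png')
c=im[100:280,190:460]; c=cv2.convertScaleAbs(c,alpha=2.2)
cv2.imwrite('pics/w4z.png',cv2.resize(c,(810,540),interpolation=cv2.INTER_CUBIC)[:,:800])
E
```

```text
(no output)
```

View pics/w4z.png

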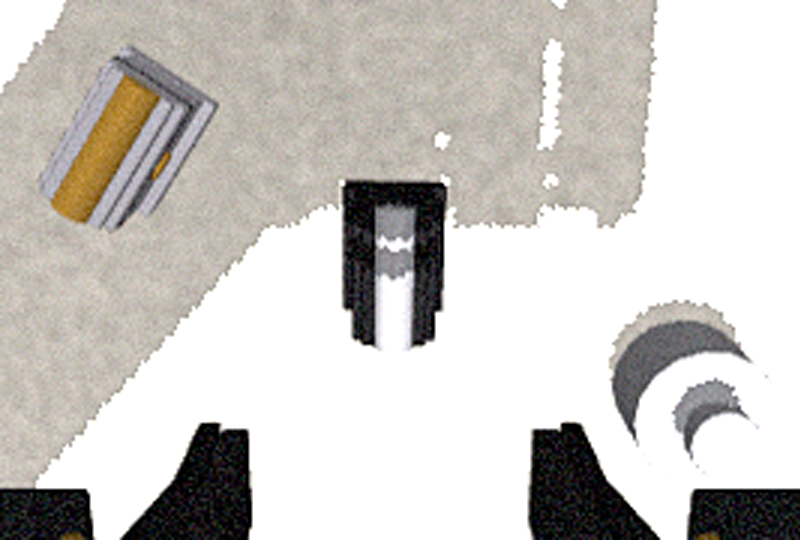

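```bash
python3 - <<'E'
from h import *
z=np.load('w4.npz'); c=(z['arr_0'],z['arr_1'],z['arr_2'])
f=lambda x,y:(190+x/3,100+y/3)
for n,P,h in [('fixroll',[(395,206),(394,347)],.05),('fixfoot',[(343,183),(446,183)],.01),('rock',[(143,78),(70,218)],.05),('steelknob',[(733,445)],.054)]:
    Q=np.array([onz('wrist',f(*p),h,c) for p in P]); print(n,Q.round(4),Q.mean(0).round(4),np.linalg.norm(Q[0]-Q[-1]).round(4), np.degrees(np.arctan2(*(Q[0]-Q[-1])[[1,0]])).round(1))
s=onz('top',(190+581/3,120+335/3),.05);print('top fix',s)
E
```

```text
fixroll [[ 0.47   -0.1445  0.05  ]
 [ 0.4316 -0.1645  0.05  ]] [ 0.4508 -0.1545  0.05  ] 0.0433 27.6
fixfoot [[ 0.4616 -0.13    0.01  ]
 [ 0.4774 -0.1599  0.01  ]] [ 0.4695 -0.1449  0.01  ] 0.0338 117.8
rock [[ 0.4692 -0.0659  0.05  ]
 [ 0.4229 -0.0629  0.05  ]] [ 0.4461 -0.0644  0.05  ] 0.0464 -3.7
steelknob [[ 0.4533 -0.2713  0.054 ]] [ 0.4533 -0.2713  0.054 ] 0.0 0.0
top fix [ 0.45268788 -0.15013632  0.05      ]
```

Fixed support centre (0.4508, −0.1545), yaw 27.7°, length 43.3 mm against 44. Grasping it.

```bash
python3 -c "
from h import *
plan([(.4506,-.1546,.1,27.7,.04),(.4506,-.1546,.021,27.7,.03)])"
```

```text
start [ 0.4447 -0.1562  0.1616] 27.95 end [ 0.4506 -0.1546  0.021 ] 27.75 5 rows
[{"gripper": 100, "dx": 0.003, "dy": 0.0007, "dz": 0.0308, "spin": 0.1}, {"gripper": 100, "dx": 0.0029, "dy": 0.0007, "dz": 0.0308, "spin": 0.1}, {"gripper": 100, "dx": 0.0, "dy": -0.0, "dz": 0.0263, "spin": 0.0}, {"gripper": 100, "dx": 0.0, "dy": -0.0, "dz": 0.0264, "spin": 0.0}, {"gripper": 100, "dx": 0.0, "dy": -0.0, "dz": 0.0263, "spin": 0.0}, {"gripper": 100, "dx": 0, "dy": 0, "dz": 0, "spin": 0}, {"gripper": 100, "dx": 0, "dy": 0, "dz": 0, "spin": 0}, {"gripper": 100, "dx": 0, "dy": 0, "dz": 0, "spin": 0}]
```

arm_command(increments=[{"gripper":60,"dx":0.003,"dy":0.0007,"dz":0.0308,"spin":0.1},{"gripper":60,"dx":0.003,"dy":0.0007,"dz":0.0308,"spin":0.1},{"gripper":60,"dx":0,"dy":0,"dz":0.0263,"spin":0},{"gripper":60,"dx":0,"dy":0,"dz":0.0264,"spin":0},{"gripper":60,"dx":0,"dy":0,"dz":0.0263,"spin":0},{"gripper":60,"dx":0,"dy":0,"dz":0,"spin":0},{"gripper":0,"dx":0,"dy":0,"dz":0,"spin":0},{"gripper":0,"dx":0,"dy":0,"dz":0,"spin":0}], grip_force=25)

```text
time: 4.35
ee_pos: [0.4515, -0.1549, 0.0218]
eef_rot: [0.971, 0.24, 0.001, 0.001]
ft_force: [-0.2, -1.1, 0.4]
width: 0.0396
```

```bash
python3 -c "
from h import *
st()"
```

```text
4.35 [ 0.4515 -0.1549  0.0218] yaw 27.79 F [-0.23 -1.05  0.36] w 0.0396 j [ 0.85  0.31 -0.68  2.02  0.25  0.89 -1.05]
```

```bash
python3 -c "
from h import *
plan([(.4515,-.1549,.13,27.7,.04),(.6163,.2355,.13,5.2,.06)],grip=0)"
```

```text
start [ 0.4515 -0.1549  0.0218] 27.79 end [0.6163 0.2355 0.13  ] 5.19 11 rows
[{"gripper": 0, "dx": -0.0, "dy": -0.0, "dz": -0.0361, "spin": 0.0}, {"gripper": 0, "dx": -0.0, "dy": -0.0, "dz": -0.036, "spin": 0.0}, {"gripper": 0, "dx": -0.0, "dy": -0.0, "dz": -0.0361, "spin": 0.1}, {"gripper": 0, "dx": 0.0409, "dy": -0.0336, "dz": 0.0, "spin": 2.8}, {"gripper": 0, "dx": 0.0392, "dy": -0.0356, "dz": 0.0, "spin": 2.8}, {"gripper": 0, "dx": 0.0374, "dy": -0.0375, "dz": 0.0, "spin": 2.8}, {"gripper": 0, "dx": 0.0356, "dy": -0.0393, "dz": 0.0, "spin": 2.8}, {"gripper": 0, "dx": 0.0336, "dy": -0.0409, "dz": 0.0, "spin": 2.8}]
[{"gripper": 0, "dx": 0.0316, "dy": -0.0425, "dz": 0.0, "spin": 2.8}, {"gripper": 0, "dx": 0.0294, "dy": -0.0441, "dz": 0.0, "spin": 2.8}, {"gripper": 0, "dx": 0.0273, "dy": -0.0454, "dz": 0.0, "spin": 2.9}, {"gripper": 0, "dx": 0, "dy": 0, "dz": 0, "spin": 0}, {"gripper": 0, "dx": 0, "dy": 0, "dz": 0, "spin": 0}, {"gripper": 0, "dx": 0, "dy": 0, "dz": 0, "spin": 0}, {"gripper": 0, "dx": 0, "dy": 0, "dz": 0, "spin": 0}, {"gripper": 0, "dx": 0, "dy": 0, "dz": 0, "spin": 0}]
```

arm_command(increments=[{"gripper":0,"dx":0,"dy":0,"dz":0,"spin":0},{"gripper":0,"dx":0,"dy":0,"dz":0,"spin":0},{"gripper":0,"dx":0,"dy":0,"dz":0,"spin":0},{"gripper":0,"dx":0,"dy":0,"dz":0,"spin":0},{"gripper":0,"dx":0,"dy":0,"dz":-0.01,"spin":0},{"gripper":0,"dx":0,"dy":0,"dz":-0.03,"spin":0},{"gripper":0,"dx":0,"dy":0,"dz":-0.035,"spin":0},{"gripper":0,"dx":0,"dy":0,"dz":-0.034,"spin":0}])

```text
time: 5.35
ee_pos: [0.4503, -0.1545, 0.1309]
eef_rot: [0.971, 0.24, -0.0, -0.0]
ft_force: [-0.5, -0.8, -3.5]
width: 0.0258
```

```bash
python3 -c "
from h import *
st()
plan([(.6163,.2355,.13,5.2,.055)],grip=0)"
```

```text
5.35 [ 0.4503 -0.1545  0.1309] yaw 27.8 F [-0.45 -0.76 -3.49] w 0.0258 j [ 0.92  0.14 -0.73  1.93  0.1   1.11 -0.93]
start [ 0.4503 -0.1545  0.1309] 27.8 end [0.6163 0.2355 0.13  ] 5.2 8 rows
[{"gripper": 0, "dx": 0.0411, "dy": -0.0334, "dz": 0.0001, "spin": 2.8}, {"gripper": 0, "dx": 0.0394, "dy": -0.0354, "dz": 0.0001, "spin": 2.8}, {"gripper": 0, "dx": 0.0376, "dy": -0.0373, "dz": 0.0001, "spin": 2.8}, {"gripper": 0, "dx": 0.0358, "dy": -0.0391, "dz": 0.0001, "spin": 2.8}, {"gripper": 0, "dx": 0.0338, "dy": -0.0408, "dz": 0.0001, "spin": 2.8}, {"gripper": 0, "dx": 0.0318, "dy": -0.0424, "dz": 0.0001, "spin": 2.9}, {"gripper": 0, "dx": 0.0296, "dy": -0.044, "dz": 0.0002, "spin": 2.8}, {"gripper": 0, "dx": 0.0274, "dy": -0.0453, "dz": 0.0001, "spin": 2.9}]
```

arm_command(increments=[{"gripper":0,"dx":0.041,"dy":-0.0334,"dz":0,"spin":2.8},{"gripper":0,"dx":0.0394,"dy":-0.0354,"dz":0,"spin":2.8},{"gripper":0,"dx":0.0376,"dy":-0.0373,"dz":0,"spin":2.8},{"gripper":0,"dx":0.0358,"dy":-0.0391,"dz":0,"spin":2.8},{"gripper":0,"dx":0.0338,"dy":-0.0408,"dz":0,"spin":2.8},{"gripper":0,"dx":0.0318,"dy":-0.0424,"dz":0,"spin":2.9},{"gripper":0,"dx":0.0296,"dy":-0.044,"dz":0,"spin":2.8},{"gripper":0,"dx":0.0274,"dy":-0.045,"dz":0,"spin":2.9}])

```text
time: 6.35
ee_pos: [0.6171, 0.2359, 0.1295]
eef_rot: [0.999, 0.044, -0.0, 0.0]
ft_force: [1.3, -0.9, -2.1]
width: 0.0261
```

arm_command(increments=[{"gripper":0,"dx":0,"dy":0,"dz":0,"spin":0},{"gripper":0,"dx":0,"dy":0,"dz":0,"spin":0},{"gripper":0,"dx":0,"dy":0,"dz":0,"spin":0},{"gripper":0,"dx":0,"dy":0,"dz":0,"spin":0},{"gripper":0,"dx":0,"dy":0,"dz":0.01,"spin":0},{"gripper":0,"dx":0,"dy":0,"dz":0,"spin":0},{"gripper":0,"dx":0,"dy":0,"dz":0,"spin":0},{"gripper":0,"dx":0,"dy":0,"dz":0,"spin":0}])

```text
time: 7.35
ee_pos: [0.6169, 0.2349, 0.1198]
eef_rot: [0.999, 0.045, 0.0, -0.0]
ft_force: [-0.0, 0.6, -3.4]
width: 0.0263
```

```bash
python3 - <<'E'
from h import *
st(); np.savez('w5.npz',*cam('wrist')); shot('wrist','w5');st()
im=cv2.imread('pics/w5.png'); cv2.imwrite('pics/w5z.png',cv2.resize(cv2.convertScaleAbs(im[20:300,200:520],alpha=2),(685,600)))
E
```

```text
7.35 [0.6169 0.2349 0.1198] yaw 5.18 F [-0.04  0.61 -3.42] w 0.0263 j [ 0.1   0.59 -0.75  1.45  0.41  1.26 -2.18]
7.4 [0.6169 0.2349 0.1198] yaw 5.18 F [ 0.13 -1.07 -3.35] w 0.026 j [ 0.1   0.59 -0.75  1.45  0.41  1.26 -2.18]
```

View pics/w5.png

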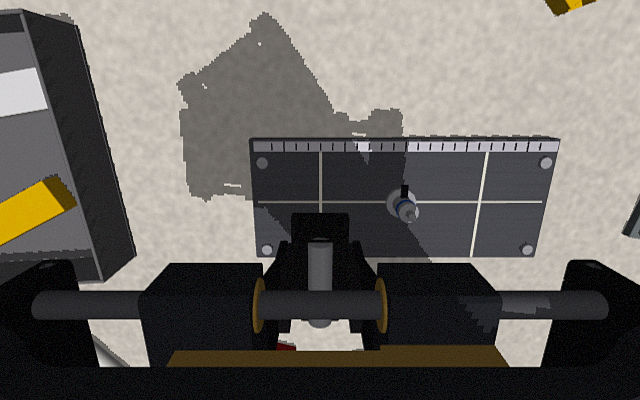

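View pics/w5z.png

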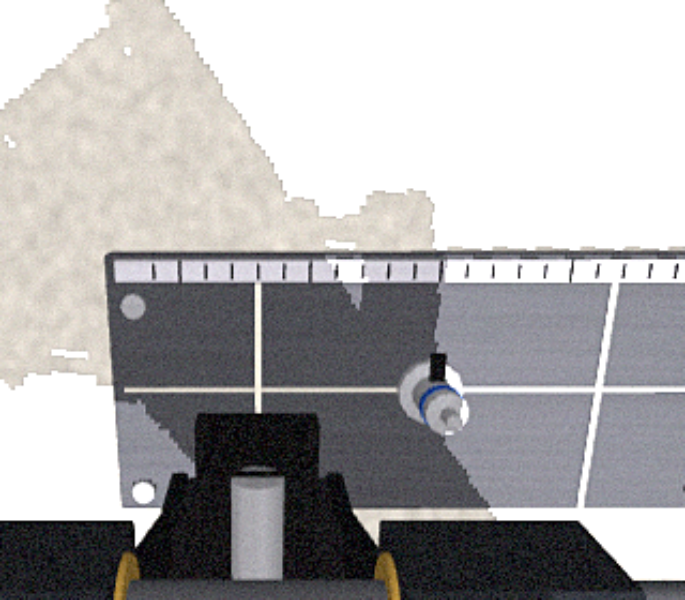

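Settled view w5: support held upright; left line near column 320, centre line on row 202. Re-measuring the bed.

```bash
sed -e "s/w3/w5/g" -e "s/^L=.*/L=subv(312,330,range(156,196));Rr=subv(468,494,list(range(158,195))+list(range(210,245)))/" -e "s/^H=.*/H=subh(195,209,list(range(262,312))+list(range(330,370))+list(range(430,460))+list(range(492,535)))/" bed.py > bed2.py; python3 bed2.py
python3 - <<'E'
from h import *
z=np.load('w5.npz'); c=(z['arr_0'],z['arr_1'],z['arr_2'])
f=lambda x,y:(200+x/2.1406,20+y/2.1429)
s=read_state();p=s['ee_pos']
# held: foot far edge corners zoomed (196,414),(319,414); foot top z?
for h in (-.021,-.011): print([onz('wrist',f(*q),p[2]+h,c).round(4) for q in [(196,415),(319,415)]])
print([onz('wrist',f(*q),p[2]+.029,c).round(4) for q in [(232,478),(284,478)]])
print(proj('wrist',p,c))
E
```

```text
L [0.6163 0.2356] R [0.6291 0.0958] dist 0.14031848 mid [0.6227 0.1657]
angles 5.229824 5.2907896 -84.79414
40 72 163
[array([0.6345, 0.2547, 0.0988]), array([0.6376, 0.22  , 0.0988])]
[array([0.6381, 0.2541, 0.1088]), array([0.6411, 0.2213, 0.1088])]
[array([0.6393, 0.2432, 0.1488]), array([0.6403, 0.2323, 0.1488])]
[321.70885677 258.69684629]
```

arm_command(increments=[{"gripper":0,"dx":-0.001,"dy":-0.0003,"dz":0.03,"spin":0},{"gripper":0,"dx":0,"dy":0,"dz":0.03,"spin":0},{"gripper":0,"dx":0,"dy":0,"dz":0.015,"spin":0},{"gripper":0,"dx":0,"dy":0,"dz":0.006,"spin":0},{"gripper":0,"dx":0,"dy":0,"dz":0.003,"spin":0},{"gripper":0,"dx":0,"dy":0,"dz":0.0015,"spin":0},{"gripper":0,"dx":0,"dy":0,"dz":0,"spin":0},{"gripper":0,"dx":0,"dy":0,"dz":0,"spin":0}])

```text
time: 8.4
ee_pos: [0.616, 0.235, 0.0346]
eef_rot: [0.999, 0.045, 0.0, -0.0]
ft_force: [0.5, 1.0, -2.7]
width: 0.0258
```

```bash
python3 -c "
from h import *
st()"
```

```text
8.4 [0.616  0.235  0.0346] yaw 5.17 F [ 0.46  1.03 -2.73] w 0.0258 j [ 0.08  0.68 -0.72  1.52  0.47  1.12 -2.22]
```

arm_command(increments=[{"gripper":0,"dx":0,"dy":0,"dz":0.001,"spin":0},{"gripper":0,"dx":0,"dy":0,"dz":0.0005,"spin":0},{"gripper":0,"dx":0,"dy":0,"dz":0,"spin":0},{"gripper":60,"dx":0,"dy":0,"dz":0,"spin":0},{"gripper":60,"dx":0,"dy":0,"dz":0,"spin":0},{"gripper":60,"dx":0,"dy":0,"dz":0,"spin":0},{"gripper":60,"dx":0,"dy":0,"dz":0,"spin":0},{"gripper":60,"dx":0,"dy":0,"dz":-0.03,"spin":0}])

```text
time: 9.4
ee_pos: [0.6144, 0.2341, 0.0606]
eef_rot: [0.999, 0.045, -0.002, 0.001]
ft_force: [0.1, -0.5, 0.8]
width: 0.0517
```

```bash
python3 -c "
from h import *
st()
plan([(.612,.235,.15,5.2,.06),(.446,-.066,.15,-4,.06)],grip=60)"
```

```text
9.4 [0.6144 0.2341 0.0606] yaw 5.18 F [ 0.09 -0.49  0.79] w 0.0517 j [ 0.08  0.65 -0.73  1.5   0.45  1.17 -2.2 ]
start [0.6144 0.2341 0.0606] 5.18 end [ 0.446 -0.066  0.15 ] -4.02 8 rows
[{"gripper": 60, "dx": -0.0011, "dy": -0.0005, "dz": -0.0447, "spin": -0.0}, {"gripper": 60, "dx": -0.0012, "dy": -0.0006, "dz": -0.0447, "spin": -0.0}, {"gripper": 60, "dx": -0.0321, "dy": 0.0475, "dz": 0.0, "spin": 1.5}, {"gripper": 60, "dx": -0.0308, "dy": 0.0483, "dz": 0.0, "spin": 1.5}, {"gripper": 60, "dx": -0.0296, "dy": 0.0491, "dz": 0.0, "spin": 1.5}, {"gripper": 60, "dx": -0.0282, "dy": 0.0498, "dz": 0.0, "spin": 1.6}, {"gripper": 60, "dx": -0.0269, "dy": 0.0506, "dz": 0.0, "spin": 1.5}, {"gripper": 60, "dx": -0.0255, "dy": 0.0513, "dz": 0.0, "spin": 1.6}]
```

arm_command(increments=[{"gripper":60,"dx":-0.001,"dy":-0.0005,"dz":-0.0447,"spin":0},{"gripper":60,"dx":-0.001,"dy":-0.0005,"dz":-0.0447,"spin":0},{"gripper":60,"dx":-0.032,"dy":0.0475,"dz":0.0,"spin":1.5},{"gripper":60,"dx":-0.031,"dy":0.048,"dz":0.0,"spin":1.5},{"gripper":60,"dx":-0.03,"dy":0.049,"dz":0.0,"spin":1.5},{"gripper":60,"dx":-0.028,"dy":0.05,"dz":0.0,"spin":1.6},{"gripper":60,"dx":-0.027,"dy":0.0506,"dz":0.0,"spin":1.5},{"gripper":60,"dx":-0.026,"dy":0.051,"dz":0.0,"spin":1.6}])

```text
time: 10.4
ee_pos: [0.4457, -0.0663, 0.1522]
eef_rot: [0.999, -0.036, 0.0, 0.0]
ft_force: [0.7, -1.1, 0.9]
width: 0.0524
```

arm_command(increments=[{"gripper":60,"dx":0,"dy":0,"dz":0,"spin":0},{"gripper":60,"dx":0,"dy":0,"dz":0,"spin":0},{"gripper":60,"dx":0,"dy":0,"dz":0,"spin":0},{"gripper":60,"dx":0,"dy":0,"dz":0,"spin":0},{"gripper":60,"dx":0,"dy":0,"dz":0,"spin":0},{"gripper":60,"dx":0,"dy":0,"dz":0,"spin":0},{"gripper":60,"dx":0,"dy":0,"dz":0,"spin":0},{"gripper":60,"dx":0,"dy":0,"dz":0,"spin":0}])

```text
time: 11.4
ee_pos: [0.4468, -0.0647, 0.152]
eef_rot: [0.999, -0.035, 0.0, 0.0]
ft_force: [0.2, -0.8, 0.4]
width: 0.0521
```

```bash
python3 - <<'E'
from h import *
st(); np.savez('w6.npz',*cam('wrist')); shot('wrist','w6');st();shot('top','t6')
im=cv2.imread('pics/w6.png'); cv2.imwrite('pics/w6z.png',cv2.resize(cv2.convertScaleAbs(im[100:280,190:450],alpha=2),(780,540),interpolation=cv2.INTER_CUBIC))
im=cv2.imread('pics/t6.png'); cv2.imwrite('pics/t6z.png',cv2.resize(cv2.convertScaleAbs(im[125:195,195:320],alpha=2),(750,420),interpolation=cv2.INTER_CUBIC))
E
```

```text
11.4 [ 0.4468 -0.0647  0.152 ] yaw -4.03 F [ 0.16 -0.75  0.4 ] w 0.0521 j [ 0.76  0.05 -0.73  1.96  0.04  1.15 -1.62]
11.45 [ 0.4468 -0.0647  0.152 ] yaw -4.02 F [ 0.04  0.2  -0.03] w 0.0524 j [ 0.76  0.05 -0.73  1.96  0.04  1.15 -1.62]
```

View pics/w6z.png

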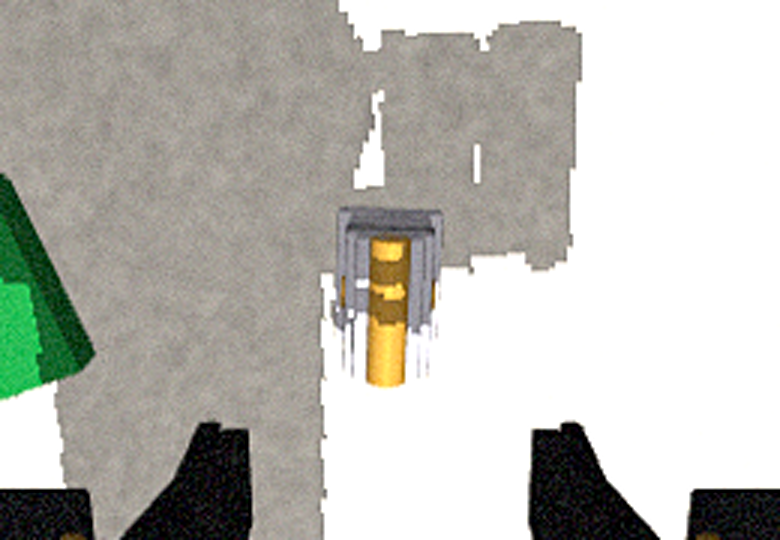

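View pics/t6z.png

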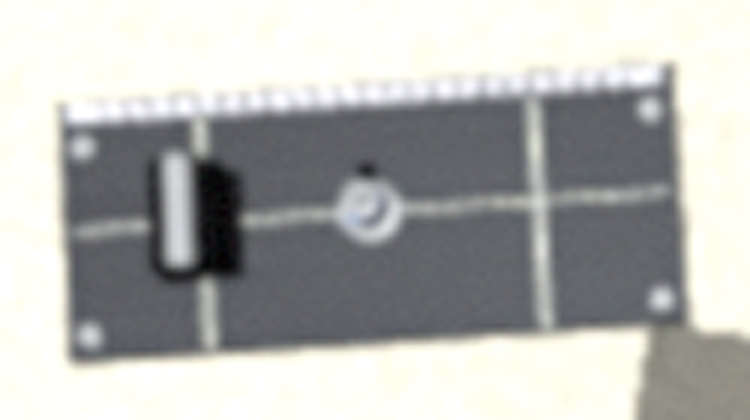

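```bash
python3 - <<'E'
from h import *
z=np.load('w6.npz'); c=(z['arr_0'],z['arr_1'],z['arr_2'])
f=lambda x,y:(190+x/3,100+y/3)
for n,P,h in [('roll',[(389,239),(386,385)],.05),('foot',[(338,208),(441,213)],.004)]:
    Q=np.array([onz('wrist',f(*p),h,c) for p in P]); print(n,Q.round(4),Q.mean(0).round(4),np.linalg.norm(Q[0]-Q[-1]).round(4), np.degrees(np.arctan2(*(Q[0]-Q[-1])[[1,0]])).round(1))
E
```

```text
roll [[ 0.4673 -0.0651  0.05  ]
 [ 0.4232 -0.0612  0.05  ]] [ 0.4453 -0.0631  0.05  ] 0.0443 -5.2
foot [[ 0.4677 -0.0485  0.004 ]
 [ 0.4637 -0.082   0.004 ]] [ 0.4657 -0.0653  0.004 ] 0.0338 83.1
```

Rocker at (0.445, −0.063), yaw about −6°, length 44.3 mm. Grasping it.

```bash
python3 -c "
from h import *
plan([(.445,-.0632,.1,-6,.03),(.445,-.0632,.0215,-6,.03)],grip=60)"
```

```text
start [ 0.4468 -0.0647  0.152 ] -4.02 end [ 0.445  -0.0632  0.0215] -6.02 5 rows
[{"gripper": 60, "dx": -0.0009, "dy": -0.0007, "dz": 0.026, "spin": 1.0}, {"gripper": 60, "dx": -0.001, "dy": -0.0007, "dz": 0.026, "spin": 1.0}, {"gripper": 60, "dx": 0.0, "dy": 0.0, "dz": 0.0262, "spin": -0.0}, {"gripper": 60, "dx": 0.0, "dy": 0.0, "dz": 0.0262, "spin": -0.0}, {"gripper": 60, "dx": 0.0, "dy": 0.0, "dz": 0.0261, "spin": -0.0}, {"gripper": 60, "dx": 0, "dy": 0, "dz": 0, "spin": 0}, {"gripper": 60, "dx": 0, "dy": 0, "dz": 0, "spin": 0}, {"gripper": 60, "dx": 0, "dy": 0, "dz": 0, "spin": 0}]
```

arm_command(increments=[{"gripper":60,"dx":-0.001,"dy":-0.0007,"dz":0.026,"spin":1.0},{"gripper":60,"dx":-0.001,"dy":-0.0007,"dz":0.026,"spin":1.0},{"gripper":60,"dx":0.0,"dy":0.0,"dz":0.0262,"spin":0},{"gripper":60,"dx":0.0,"dy":0.0,"dz":0.0262,"spin":0},{"gripper":60,"dx":0.0,"dy":0.0,"dz":0.0261,"spin":0},{"gripper":60,"dx":0,"dy":0,"dz":0,"spin":0},{"gripper":0,"dx":0,"dy":0,"dz":0,"spin":0},{"gripper":0,"dx":0,"dy":0,"dz":0,"spin":0}], grip_force=15)

```text
time: 12.5
ee_pos: [0.4457, -0.0634, 0.0226]
eef_rot: [0.999, -0.053, 0.001, 0.0]
ft_force: [0.3, -0.5, 0.1]
width: 0.0393
```

arm_command(increments=[{"gripper":0,"dx":0,"dy":0,"dz":0,"spin":0},{"gripper":0,"dx":0,"dy":0,"dz":0,"spin":0},{"gripper":0,"dx":0,"dy":0,"dz":0,"spin":0},{"gripper":0,"dx":0,"dy":0,"dz":0,"spin":0},{"gripper":0,"dx":0,"dy":0,"dz":-0.01,"spin":0},{"gripper":0,"dx":0,"dy":0,"dz":-0.03,"spin":0},{"gripper":0,"dx":0,"dy":0,"dz":-0.035,"spin":0},{"gripper":0,"dx":0,"dy":0,"dz":-0.03,"spin":0}])

```text
time: 13.5
ee_pos: [0.4449, -0.0629, 0.1282]
eef_rot: [0.999, -0.052, 0.0, 0.0]
ft_force: [-0.2, -0.2, -2.2]
width: 0.0257
```

```bash
python3 -c "
from h import *
st()
plan([(.629,.096,.12,5.2,.05)],grip=0)"
```

```text
13.5 [ 0.4449 -0.0629  0.1282] yaw -6.0 F [-0.2  -0.15 -2.22] w 0.0257 j [ 0.77  0.08 -0.74  1.99  0.06  1.1  -1.68]
start [ 0.4449 -0.0629  0.1282] -6.0 end [0.629 0.096 0.12 ] 5.2 5 rows
[{"gripper": 0, "dx": 0.0333, "dy": -0.0355, "dz": 0.0016, "spin": -2.2}, {"gripper": 0, "dx": 0.0346, "dy": -0.0341, "dz": 0.0016, "spin": -2.2}, {"gripper": 0, "dx": 0.0359, "dy": -0.0328, "dz": 0.0017, "spin": -2.3}, {"gripper": 0, "dx": 0.0373, "dy": -0.0313, "dz": 0.0016, "spin": -2.2}, {"gripper": 0, "dx": 0.0384, "dy": -0.0299, "dz": 0.0017, "spin": -2.3}, {"gripper": 0, "dx": 0, "dy": 0, "dz": 0, "spin": 0}, {"gripper": 0, "dx": 0, "dy": 0, "dz": 0, "spin": 0}, {"gripper": 0, "dx": 0, "dy": 0, "dz": 0, "spin": 0}]
```

arm_command(increments=[{"gripper":0,"dx":0.0333,"dy":-0.0355,"dz":0.0016,"spin":-2.2},{"gripper":0,"dx":0.0346,"dy":-0.0341,"dz":0.0016,"spin":-2.2},{"gripper":0,"dx":0.036,"dy":-0.0328,"dz":0.0017,"spin":-2.3},{"gripper":0,"dx":0.0373,"dy":-0.0313,"dz":0.0016,"spin":-2.2},{"gripper":0,"dx":0.0384,"dy":-0.03,"dz":0.0017,"spin":-2.3},{"gripper":0,"dx":0,"dy":0,"dz":0,"spin":0},{"gripper":0,"dx":0,"dy":0,"dz":0,"spin":0},{"gripper":0,"dx":0,"dy":0,"dz":0,"spin":0}])

```text
time: 14.5
ee_pos: [0.6289, 0.0945, 0.1187]
eef_rot: [0.999, 0.044, 0.0, 0.001]
ft_force: [0.1, 0.1, -1.4]
width: 0.0257
```

arm_command(increments=[{"gripper":0,"dx":0,"dy":0,"dz":0,"spin":0},{"gripper":0,"dx":0,"dy":0,"dz":0,"spin":0},{"gripper":0,"dx":0,"dy":0,"dz":0,"spin":0},{"gripper":0,"dx":0,"dy":0,"dz":0,"spin":0},{"gripper":0,"dx":0,"dy":0,"dz":0,"spin":0},{"gripper":0,"dx":0,"dy":0,"dz":0,"spin":0},{"gripper":0,"dx":0,"dy":0,"dz":0,"spin":0},{"gripper":0,"dx":0,"dy":0,"dz":0,"spin":0}])

```text
time: 15.5
ee_pos: [0.6292, 0.0957, 0.1183]
eef_rot: [0.999, 0.045, 0.0, 0.0]
ft_force: [0.3, 1.0, -2.2]
width: 0.0258
```

```bash
python3 - <<'E'
from h import *
st(); np.savez('w7.npz',*cam('wrist')); shot('wrist','w7');st()
im=cv2.imread('pics/w7.png'); cv2.imwrite('pics/w7z.png',cv2.resize(cv2.convertScaleAbs(im[100:300,120:400],alpha=2),(784,560),interpolation=cv2.INTER_CUBIC))
E
```

```text
15.5 [0.6292 0.0957 0.1183] yaw 5.18 F [ 0.33  1.02 -2.23] w 0.0258 j [ 0.34  0.55 -0.77  1.52  0.4   1.23 -1.97]
15.55 [0.6292 0.0957 0.1183] yaw 5.18 F [-0.62  0.34 -1.5 ] w 0.0261 j [ 0.34  0.55 -0.77  1.52  0.4   1.23 -1.97]
```

View pics/w7z.png

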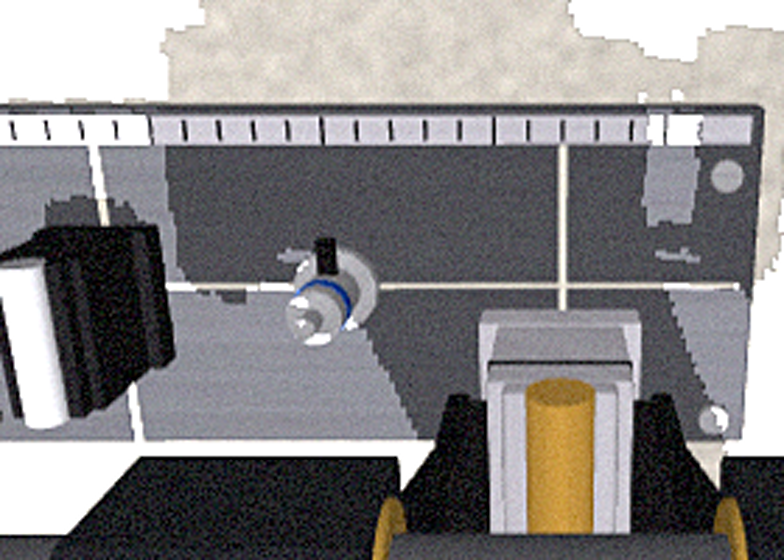

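```bash
python3 - <<'E'
from h import *
z=np.load('w7.npz'); c=(z['arr_0'],z['arr_1'],z['arr_2'])
f=lambda x,y:(120+x/2.8,100+y/2.8)
p=read_state()['ee_pos']; a=np.radians(5.2); ux=np.array([np.cos(a),np.sin(a)]); uy=np.array([-np.sin(a),np.cos(a)])
def rel(P,h,o,n):
    Q=np.array([onz('wrist',f(*q),h,c) for q in P]); d=Q[:,:2]-np.array(o)
    print(n,Q.round(4).tolist(),'rel x',(d@ux).round(4),'y',(d@uy).round(4))
rel([(480,312),(641,312)],p[2]-.0125,p[:2],'foot')
rel([(480,312),(641,312)],p[2]-.0222,p[:2],'foot')
rel([(527,385),(594,385)],p[2]+.025,p[:2],'roll')
rel([(22,262),(50,424)],.062,(.6163,.2356),'placed roll vs L')
rel([(175,352),(152,228)],.016,(.6163,.2356),'placed foot vs L')
E
```

```text
foot [[0.6513, 0.1152, 0.1058], [0.6543, 0.0822, 0.1058]] rel x [0.0238 0.0237] y [ 0.0174 -0.0157]
foot [[0.6478, 0.1158, 0.0961], [0.651, 0.081, 0.0961]] rel x [0.0204 0.0203] y [ 0.0183 -0.0167]
roll [[0.6526, 0.1044, 0.1433], [0.6536, 0.0933, 0.1433]] rel x [0.0241 0.0241] y [ 0.0065 -0.0046]
placed roll vs L [[0.6385, 0.234, 0.062], [0.5934, 0.2307, 0.062]] rel x [ 0.022  -0.0232] y [-0.0036 -0.0028]
placed foot vs L [[0.5971, 0.2158, 0.016], [0.6371, 0.2211, 0.016]] rel x [-0.0209  0.0194] y [-0.018  -0.0163]
```

arm_command(increments=[{"gripper":0,"dx":-0.0005,"dy":0.0004,"dz":0.03,"spin":0},{"gripper":0,"dx":0,"dy":0,"dz":0.03,"spin":0},{"gripper":0,"dx":0,"dy":0,"dz":0.013,"spin":0},{"gripper":0,"dx":0,"dy":0,"dz":0.005,"spin":0},{"gripper":0,"dx":0,"dy":0,"dz":0.003,"spin":0},{"gripper":0,"dx":0,"dy":0,"dz":0.0015,"spin":0},{"gripper":0,"dx":0,"dy":0,"dz":0.001,"spin":0},{"gripper":0,"dx":0,"dy":0,"dz":0.0005,"spin":0}])

```text
time: 16.55
ee_pos: [0.6289, 0.0953, 0.0346]
eef_rot: [0.999, 0.045, 0.0, 0.0]
ft_force: [-0.6, -0.3, -0.9]
width: 0.0255
```

```bash
python3 -c "
from h import *
st()"
```

```text
16.55 [0.6289 0.0953 0.0346] yaw 5.17 F [-0.62 -0.34 -0.88] w 0.0255 j [ 0.32  0.63 -0.73  1.59  0.46  1.1  -2.01]
```

arm_command(increments=[{"gripper":0,"dx":0,"dy":0,"dz":0.0005,"spin":0},{"gripper":60,"dx":0,"dy":0,"dz":0,"spin":0},{"gripper":60,"dx":0,"dy":0,"dz":0,"spin":0},{"gripper":60,"dx":0,"dy":0,"dz":0,"spin":0},{"gripper":60,"dx":0,"dy":0,"dz":0,"spin":0},{"gripper":60,"dx":0,"dy":0,"dz":-0.03,"spin":0},{"gripper":60,"dx":0,"dy":0,"dz":-0.04,"spin":0},{"gripper":60,"dx":-0.01,"dy":0,"dz":-0.05,"spin":0}])

```text
time: 17.55
ee_pos: [0.6185, 0.0942, 0.1543]
eef_rot: [0.999, 0.045, -0.001, -0.0]
ft_force: [0.1, -0.3, -0.6]
width: 0.0524
```

arm_command(increments=[{"gripper":60,"dx":-0.02,"dy":-0.03,"dz":0,"spin":0},{"gripper":60,"dx":-0.02,"dy":-0.04,"dz":-0.03,"spin":0},{"gripper":60,"dx":0,"dy":0,"dz":0,"spin":0},{"gripper":60,"dx":0,"dy":0,"dz":0,"spin":0},{"gripper":60,"dx":0,"dy":0,"dz":0,"spin":0},{"gripper":60,"dx":0,"dy":0,"dz":0,"spin":0},{"gripper":60,"dx":0,"dy":0,"dz":0,"spin":0},{"gripper":60,"dx":0,"dy":0,"dz":0,"spin":0}])

```text
time: 18.55
ee_pos: [0.5727, 0.1604, 0.1837]
eef_rot: [0.999, 0.045, -0.0, 0.0]
ft_force: [-0.9, -0.4, 0.5]
width: 0.0522
```

```bash
python3 - <<'E'
from h import *
st(); np.savez('w8.npz',*cam('wrist')); shot('wrist','w8');st()
im=cv2.imread('pics/w8.png'); cv2.imwrite('pics/w8z.png',cv2.resize(cv2.convertScaleAbs(im[60:240,160:480],alpha=2),(800,450),interpolation=cv2.INTER_CUBIC))
E
```

```text
18.55 [0.5727 0.1604 0.1837] yaw 5.17 F [-0.87 -0.42  0.5 ] w 0.0522 j [ 0.31  0.41 -0.84  1.56  0.31  1.31 -2.05]
18.6 [0.5727 0.1604 0.1837] yaw 5.17 F [-0.31 -0.77 -0.77] w 0.0525 j [ 0.31  0.41 -0.84  1.56  0.31  1.31 -2.05]
```

View pics/w8z.png

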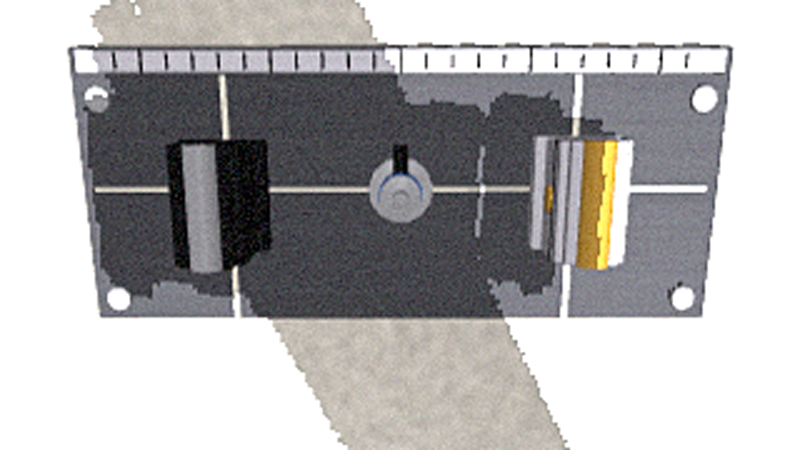

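```bash
python3 - <<'E'
from h import *
z=np.load('w8.npz'); c=(z['arr_0'],z['arr_1'],z['arr_2'])
f=lambda x,y:(160+x/2.5,60+y/2.5)
a=np.radians(5.2); ux=np.array([np.cos(a),np.sin(a)]); uy=np.array([-np.sin(a),np.cos(a)]);o=np.array((.6227,.1657))
def rel(P,h,n):
    Q=np.array([onz('wrist',f(*q),h,c) for q in P]); d=Q[:,:2]-o
    print(n,'x',(d@ux).round(4),'y',(d@uy).round(4))
rel([(199,144),(206,270)],.06,'Lroll')
rel([(602,140),(594,268)],.06,'Rroll')
rel([(268,141),(270,246)],.012,'Lfoot'); rel([(530,140),(533,248)],.012,'Rfoot')
rel([(222,80),(238,310),(579,80),(566,310)],.012,'lines')
rel([(401,199)],.054,'sensor tip')
E
```

```text
Lroll x [ 0.02  -0.024] y [0.0692 0.07  ]
Rroll x [ 0.0213 -0.0234] y [-0.0696 -0.0701]
Lfoot x [ 0.0187 -0.0237] y [0.0529 0.0542]
Rfoot x [ 0.019  -0.0246] y [-0.0524 -0.0558]
lines x [ 0.0419 -0.0513  0.0418 -0.0514] y [ 0.0698  0.0693 -0.0705 -0.0713]
sensor tip x [0.0006] y [-0.0004]
```

Both rollers measure within about 0.5 mm of ±70 mm and 1–2 mm in x from plate centre. Next is the bar.

```bash
python3 -c "
from h import *
plan([(.618,-.15,.2,83,.06,)],grip=100,smax=9.8)"
```

```text
start [0.5727 0.1604 0.1837] 5.17 end [ 0.618 -0.15   0.2  ] 82.97 8 rows
[{"gripper": 100, "dx": 0.0021, "dy": 0.0392, "dz": -0.002, "spin": -9.7}, {"gripper": 100, "dx": -0.0045, "dy": 0.039, "dz": -0.002, "spin": -9.7}, {"gripper": 100, "dx": -0.011, "dy": 0.0376, "dz": -0.002, "spin": -9.7}, {"gripper": 100, "dx": -0.0171, "dy": 0.0353, "dz": -0.0021, "spin": -9.7}, {"gripper": 100, "dx": -0.0229, "dy": 0.0319, "dz": -0.002, "spin": -9.8}, {"gripper": 100, "dx": -0.0279, "dy": 0.0275, "dz": -0.0021, "spin": -9.7}, {"gripper": 100, "dx": -0.0322, "dy": 0.0224, "dz": -0.002, "spin": -9.8}, {"gripper": 100, "dx": -0.0355, "dy": 0.0166, "dz": -0.0021, "spin": -9.7}]
```

arm_command(increments=[{"gripper":65,"dx":0.002,"dy":0.039,"dz":-0.002,"spin":-9.7},{"gripper":65,"dx":-0.0045,"dy":0.039,"dz":-0.002,"spin":-9.7},{"gripper":65,"dx":-0.011,"dy":0.0376,"dz":-0.002,"spin":-9.7},{"gripper":65,"dx":-0.017,"dy":0.0353,"dz":-0.002,"spin":-9.7},{"gripper":65,"dx":-0.023,"dy":0.032,"dz":-0.002,"spin":-9.8},{"gripper":65,"dx":-0.028,"dy":0.0275,"dz":-0.002,"spin":-9.7},{"gripper":65,"dx":-0.032,"dy":0.0224,"dz":-0.002,"spin":-9.8},{"gripper":65,"dx":-0.0355,"dy":0.0166,"dz":-0.002,"spin":-9.7}])

```text
time: 19.6
ee_pos: [0.6181, -0.1512, 0.2]
eef_rot: [0.747, 0.665, 0.0, 0.0]
ft_force: [0.1, -0.1, -0.1]
width: 0.0567
```

arm_command(increments=[{"gripper":65,"dx":0,"dy":0,"dz":0,"spin":0},{"gripper":65,"dx":0,"dy":0,"dz":0,"spin":0},{"gripper":65,"dx":0,"dy":0,"dz":0,"spin":0},{"gripper":65,"dx":0,"dy":0,"dz":0,"spin":0},{"gripper":65,"dx":0,"dy":0,"dz":0,"spin":0},{"gripper":65,"dx":0,"dy":0,"dz":0,"spin":0},{"gripper":65,"dx":0,"dy":0,"dz":0,"spin":0},{"gripper":65,"dx":0,"dy":0,"dz":0,"spin":0}])

```text
time: 20.6
ee_pos: [0.618, -0.1498, 0.1998]
eef_rot: [0.749, 0.662, -0.0, 0.0]
ft_force: [0.6, -0.2, -0.3]
width: 0.0562
```

```bash
python3 - <<'E'
from h import *
st(); np.savez('w9.npz',*cam('wrist')); shot('wrist','w9');st()
E
```

```text
20.6 [ 0.618  -0.1498  0.1998] yaw 82.97 F [ 0.58 -0.22 -0.31] w 0.0562 j [ 0.86  0.55 -0.98  1.42  0.46  1.41 -0.25]
20.65 [ 0.618  -0.1498  0.1998] yaw 82.98 F [ 0.4  -0.68 -1.36] w 0.0566 j [ 0.86  0.55 -0.98  1.42  0.46  1.41 -0.25]
```

View pics/w9.png

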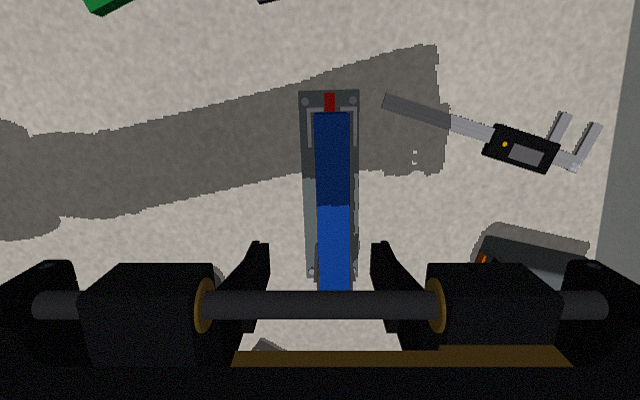

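Blue bar seen from (333,112) down to the gripper near row 290; fitting its edges and far end.

```bash
python3 - <<'E'
from h import *
z=np.load('w9.npz'); c=(z['arr_0'],z['arr_1'],z['arr_2'])
im=cv2.imread('pics/w9.png').astype(int); b,g,r_=im[...,0],im[...,1],im[...,2]
m=(b>60)&(b>1.6*r_)&(b>1.4*g)
m[:, :290]=0; m[:,380:]=0
rows=[v for v in range(100,292) if m[v].sum()>20]
print(rows[0],rows[-1])
for v in rows[:3]+rows[::30]: x=np.where(m[v])[0]; print(v,x.min(),x.max())
h=.09
E_=[]
for v in rows[6:170]:
    x=np.where(m[v])[0]
    if len(x)<28: continue
    A=onz('wrist',(x.min()-.5,v),h,c)[:2];B=onz('wrist',(x.max()+.5,v),h,c)[:2];E_.append((*A,*B))
E_=np.array(E_); mid=(E_[:,:2]+E_[:,2:])/2
fl=cv2.fitLine(np.float32(mid),cv2.DIST_HUBER,0,.01,.01).ravel()
ang=np.degrees(np.arctan2(fl[1],fl[0])); print('dir',fl,ang,'width',np.median(np.linalg.norm(E_[:,:2]-E_[:,2:],axis=1)))
x=np.where(m[rows[3]])[0]
far=onz('wrist',((x.min()+x.max())/2,rows[0]-.5),h,c)[:2]
d=fl[:2]*np.sign(fl[1]); print('far',far,'center',far- d*0 , far-d*np.sign((far-mid.mean(0))@d)*.09)
print('near', onz('wrist',(335,rows[-1]),h,c))
E
```

```text
114 290
114 314 349
115 314 349
116 314 349
114 314 349
144 315 349
174 316 349
204 317 349
234 318 349
264 319 349
dir [ 0.0942023   0.9955531   0.6293739  -0.15344888] 84.59459 width 0.02973019123694396
far [ 0.63680952 -0.07631724] center [ 0.63680952 -0.07631724] [ 0.62833131 -0.16591702]
near [ 0.62180808 -0.24157767  0.09      ]
```

```bash
python3 - <<'E'
from h import *
for q in [(190+617/3,120+109/3),(190+500/3,120+96/3),(190+735/3,120+122/3)]: print(onz('top',q,.09))
print(proj('top',(.6283,-.1659,.09)))
plan([(.628,-.166,.15,84.6,.04),(.628,-.166,.0785,84.6,.03)],grip=65)
E
```

```text
[ 0.62697623 -0.1698347   0.09      ]
[ 0.63489793 -0.07958445  0.09      ]
[ 0.61910289 -0.26051835  0.09      ]
[393.96740247 155.72592823]
start [ 0.618  -0.1498  0.1998] 82.98 end [ 0.628  -0.166   0.0785] 84.58 5 rows
[{"gripper": 65, "dx": -0.0075, "dy": 0.0059, "dz": 0.0249, "spin": -0.8}, {"gripper": 65, "dx": -0.0075, "dy": 0.0059, "dz": 0.0249, "spin": -0.8}, {"gripper": 65, "dx": 0.0, "dy": -0.0, "dz": 0.0238, "spin": -0.0}, {"gripper": 65, "dx": 0.0, "dy": -0.0, "dz": 0.0239, "spin": -0.0}, {"gripper": 65, "dx": 0.0, "dy": -0.0, "dz": 0.0238, "spin": -0.0}, {"gripper": 65, "dx": 0, "dy": 0, "dz": 0, "spin": 0}, {"gripper": 65, "dx": 0, "dy": 0, "dz": 0, "spin": 0}, {"gripper": 65, "dx": 0, "dy": 0, "dz": 0, "spin": 0}]
```

arm_command(increments=[{"gripper":65,"dx":-0.0075,"dy":0.006,"dz":0.025,"spin":-0.8},{"gripper":65,"dx":-0.0075,"dy":0.006,"dz":0.025,"spin":-0.8},{"gripper":65,"dx":0.0,"dy":0,"dz":0.025,"spin":0},{"gripper":65,"dx":0.0,"dy":0,"dz":0.025,"spin":0},{"gripper":65,"dx":0.0,"dy":0,"dz":0.0218,"spin":0},{"gripper":65,"dx":0,"dy":0,"dz":0,"spin":0},{"gripper":65,"dx":0,"dy":0,"dz":0,"spin":0},{"gripper":65,"dx":0,"dy":0,"dz":0,"spin":0}], grip_force=20)

```text
time: 21.65
ee_pos: [0.6289, -0.1661, 0.0791]
eef_rot: [0.74, 0.673, 0.0, 0.001]
ft_force: [0.2, 0.1, 0.3]
width: 0.0565
```

```bash
python3 - <<'E'
from h import *
st(); np.savez('w10.npz',*cam('wrist')); shot('wrist','w10');shot('side','s10')
im=cv2.imread('pics/s10.png'); cv2.imwrite('pics/s10z.png',cv2.resize(im[100:250,250:450],(800,600),interpolation=cv2.INTER_CUBIC))
E
```

```text
21.65 [ 0.6289 -0.1661  0.0791] yaw 84.58 F [0.25 0.12 0.3 ] w 0.0565 j [ 0.83  0.68 -0.92  1.51  0.56  1.23 -0.26]
```

View pics/w10.png

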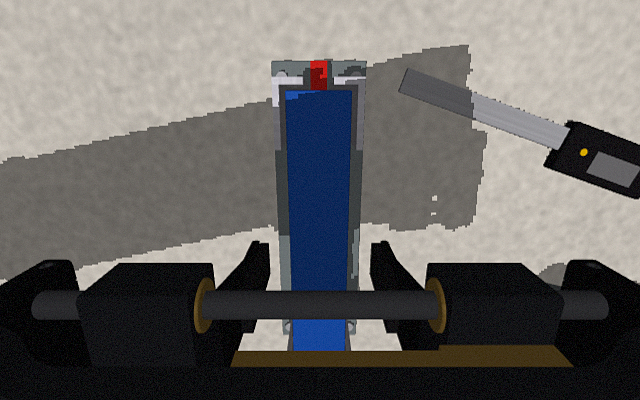

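View pics/s10z.png

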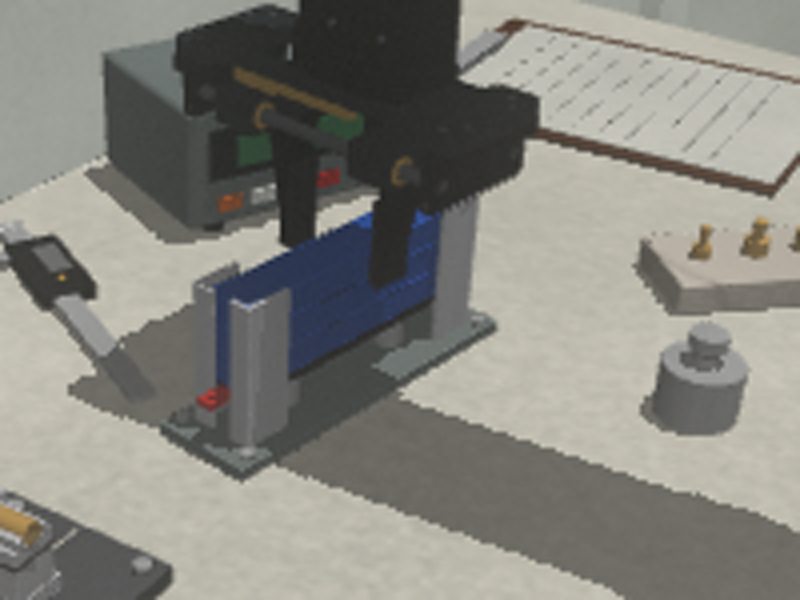

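arm_command(increments=[{"gripper":0,"dx":0,"dy":0,"dz":0,"spin":0},{"gripper":0,"dx":0,"dy":0,"dz":0,"spin":0},{"gripper":0,"dx":0,"dy":0,"dz":0,"spin":0},{"gripper":0,"dx":0,"dy":0,"dz":0,"spin":0},{"gripper":0,"dx":0,"dy":0,"dz":0,"spin":0},{"gripper":0,"dx":0,"dy":0,"dz":0,"spin":0},{"gripper":0,"dx":0,"dy":0,"dz":0,"spin":0},{"gripper":0,"dx":0,"dy":0,"dz":-0.004,"spin":0}])

```text
time: 22.75
ee_pos: [0.628, -0.166, 0.0819]
eef_rot: [0.74, 0.673, -0.0, -0.0]
ft_force: [-0.7, -0.1, 0.1]
width: 0.03
```

```bash
python3 - <<'E'
from h import *
st(); z=np.load('w10.npz'); c=(z['arr_0'],z['arr_1'],z['arr_2'])
print(onz('wrist',(320,89.5),.09,c))
E
```

```text
22.75 [ 0.628  -0.166   0.0819] yaw 84.58 F [-0.68 -0.06  0.09] w 0.03 j [ 0.83  0.68 -0.92  1.51  0.56  1.23 -0.26]
[ 0.63768118 -0.07626381  0.09      ]
```

arm_command(increments=[{"gripper":0,"dx":0,"dy":0,"dz":-0.01,"spin":0},{"gripper":0,"dx":0,"dy":0,"dz":-0.02,"spin":0},{"gripper":0,"dx":0,"dy":0,"dz":-0.02,"spin":0},{"gripper":0,"dx":0,"dy":0,"dz":-0.025,"spin":0},{"gripper":0,"dx":0,"dy":0,"dz":-0.025,"spin":0},{"gripper":0,"dx":0,"dy":0,"dz":0,"spin":0},{"gripper":0,"dx":0,"dy":0,"dz":0,"spin":0},{"gripper":0,"dx":0,"dy":0,"dz":0,"spin":0}])

```text
time: 23.75
ee_pos: [0.6277, -0.1661, 0.1811]
eef_rot: [0.74, 0.673, -0.0, -0.001]
ft_force: [0.5, 0.7, -2.1]
width: 0.0298
```

```bash
python3 - <<'E'
from h import *
st(); np.savez('w11.npz',*cam('wrist')); shot('wrist','w11');shot('side','s11')
im=cv2.imread('pics/s11.png'); cv2.imwrite('pics/s11z.png',cv2.resize(im[100:250,250:450],(800,600),interpolation=cv2.INTER_CUBIC))
plan([(.6227,.1657,.18,95.2,.055)],grip=0)
E
```

```text
23.75 [ 0.6277 -0.1661  0.1811] yaw 84.58 F [ 0.55  0.7  -2.1 ] w 0.0298 j [ 0.85  0.59 -0.97  1.41  0.49  1.39 -0.21]
start [ 0.6279 -0.166   0.1813] 84.58 end [0.6227 0.1657 0.18  ] 95.18 7 rows
[{"gripper": 0, "dx": 0.0471, "dy": -0.0052, "dz": 0.0002, "spin": -1.5}, {"gripper": 0, "dx": 0.0472, "dy": -0.004, "dz": 0.0002, "spin": -1.5}, {"gripper": 0, "dx": 0.0473, "dy": -0.0027, "dz": 0.0002, "spin": -1.5}, {"gripper": 0, "dx": 0.0474, "dy": -0.0015, "dz": 0.0002, "spin": -1.5}, {"gripper": 0, "dx": 0.0474, "dy": -0.0003, "dz": 0.0002, "spin": -1.5}, {"gripper": 0, "dx": 0.0474, "dy": 0.001, "dz": 0.0002, "spin": -1.6}, {"gripper": 0, "dx": 0.0473, "dy": 0.0023, "dz": 0.0001, "spin": -1.5}, {"gripper": 0, "dx": 0, "dy": 0, "dz": 0, "spin": 0}]
```

View pics/w11.png

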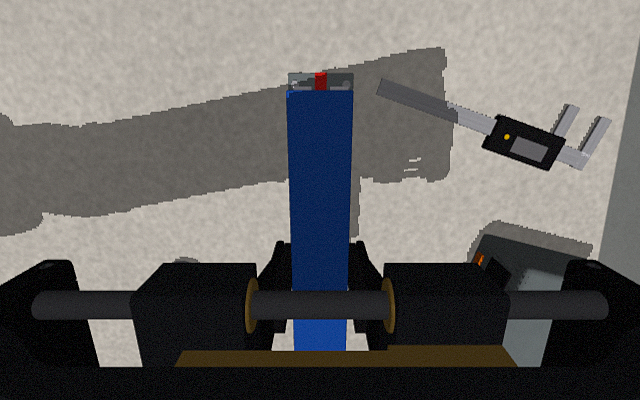

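View pics/s11z.png

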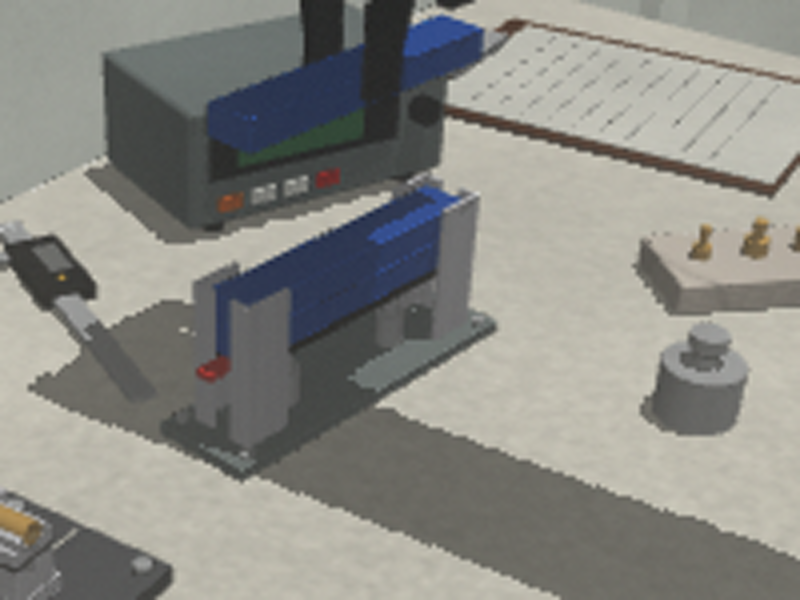

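The top bar alone is in the gripper and level; the follower has lifted the other two. Carrying it over the bed.

arm_command(increments=[{"gripper":0,"dx":0.047,"dy":-0.0052,"dz":0,"spin":-1.5},{"gripper":0,"dx":0.047,"dy":-0.004,"dz":0,"spin":-1.5},{"gripper":0,"dx":0.0473,"dy":-0.0027,"dz":0,"spin":-1.5},{"gripper":0,"dx":0.0474,"dy":-0.0015,"dz":0,"spin":-1.5},{"gripper":0,"dx":0.0474,"dy":-0.0003,"dz":0,"spin":-1.5},{"gripper":0,"dx":0.0474,"dy":0.001,"dz":0,"spin":-1.6},{"gripper":0,"dx":0.0473,"dy":0.0023,"dz":0,"spin":-1.5},{"gripper":0,"dx":0,"dy":0,"dz":0,"spin":0}])

```text
time: 24.85
ee_pos: [0.6213, 0.1708, 0.1819]
eef_rot: [0.672, 0.741, 0.001, -0.001]
ft_force: [-0.0, -0.1, -1.2]
width: 0.0298
```

arm_command(increments=[{"gripper":0,"dx":0,"dy":0,"dz":0.02,"spin":0},{"gripper":0,"dx":0,"dy":0,"dz":0,"spin":0},{"gripper":0,"dx":0,"dy":0,"dz":0,"spin":0},{"gripper":0,"dx":0,"dy":0,"dz":0,"spin":0},{"gripper":0,"dx":0,"dy":0,"dz":0,"spin":0},{"gripper":0,"dx":0,"dy":0,"dz":0,"spin":0},{"gripper":0,"dx":0,"dy":0,"dz":0,"spin":0},{"gripper":0,"dx":0,"dy":0,"dz":0,"spin":0}])

```text
time: 25.85
ee_pos: [0.623, 0.1654, 0.1621]
eef_rot: [0.674, 0.738, -0.0, 0.0]
ft_force: [-0.5, -0.5, -1.1]
width: 0.03
```

```bash
python3 - <<'E'
from h import *
st(); np.savez('w12.npz',*cam('wrist')); shot('wrist','w12');shot('side','s12')
E
```

```text
25.85 [0.623  0.1654 0.1621] yaw 95.18 F [-0.47 -0.54 -1.11] w 0.03 j [ 0.38  0.63 -1.03  1.44  0.54  1.37 -0.58]
```

View pics/w12.png

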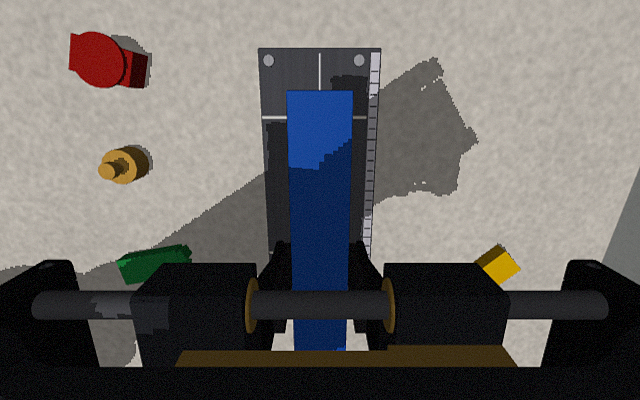

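View pics/s12.png

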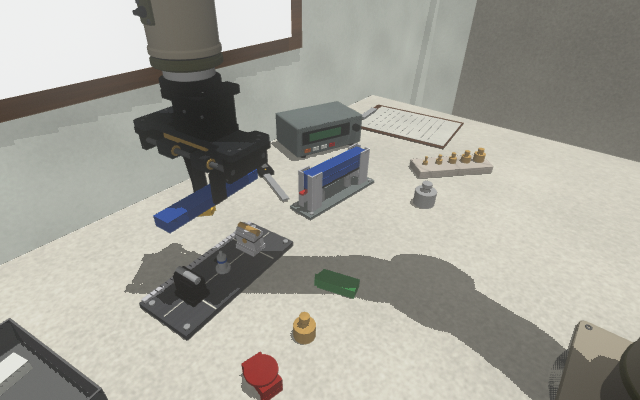

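```bash
python3 - <<'E'
from h import *
z=np.load('w12.npz'); c=(z['arr_0'],z['arr_1'],z['arr_2'])
a=np.radians(5.2); ux=np.array([np.cos(a),np.sin(a)]); uy=np.array([-np.sin(a),np.cos(a)]);o=np.array((.6227,.1657))
for q,h in [((286.5,90),.162+.011),((353,90.5),.173),((319.5,52),.012),((320,117.5),.012),((288,240),.173),((348.5,240),.173)]:
    d=onz('wrist',q,h,c)[:2]-o; print(q,(d@ux).round(4),(d@uy).round(4))
E
```

```text
(286.5, 90) -0.014 0.0897
(353, 90.5) 0.0155 0.0894
(319.5, 52) 0.0004 0.1258
(320, 117.5) 0.0008 0.0696
(288, 240) -0.0156 0.017
(348.5, 240) 0.0155 0.017
```

arm_command(increments=[{"gripper":0,"dx":0,"dy":0,"dz":0.03,"spin":0},{"gripper":0,"dx":0,"dy":0,"dz":0.03,"spin":0},{"gripper":0,"dx":0,"dy":0,"dz":0.015,"spin":0},{"gripper":0,"dx":0,"dy":0,"dz":0.008,"spin":0},{"gripper":0,"dx":0,"dy":0,"dz":0.004,"spin":0},{"gripper":0,"dx":0,"dy":0,"dz":0.003,"spin":0},{"gripper":0,"dx":0,"dy":0,"dz":0.002,"spin":0},{"gripper":0,"dx":0,"dy":0,"dz":0,"spin":0}])

```text
time: 26.95
ee_pos: [0.6231, 0.1653, 0.0702]
eef_rot: [0.674, 0.738, 0.0, 0.0]
ft_force: [-0.2, -0.0, -1.7]
width: 0.0296
```

```bash
python3 - <<'E'
from h import *
st();shot('side','s13');st()
im=cv2.imread('pics/s13.png'); cv2.imwrite('pics/s13z.png',cv2.resize(im[180:340,130:330],(750,600),interpolation=cv2.INTER_CUBIC))
E
```

```text
26.95 [0.6231 0.1653 0.0702] yaw 95.18 F [-0.2  -0.04 -1.7 ] w 0.0296 j [ 0.35  0.71 -0.98  1.53  0.61  1.23 -0.63]
27.0 [0.6231 0.1654 0.0702] yaw 95.18 F [ 0.73 -0.33 -1.84] w 0.0299 j [ 0.35  0.71 -0.98  1.53  0.61  1.23 -0.63]
```

View pics/s13z.png

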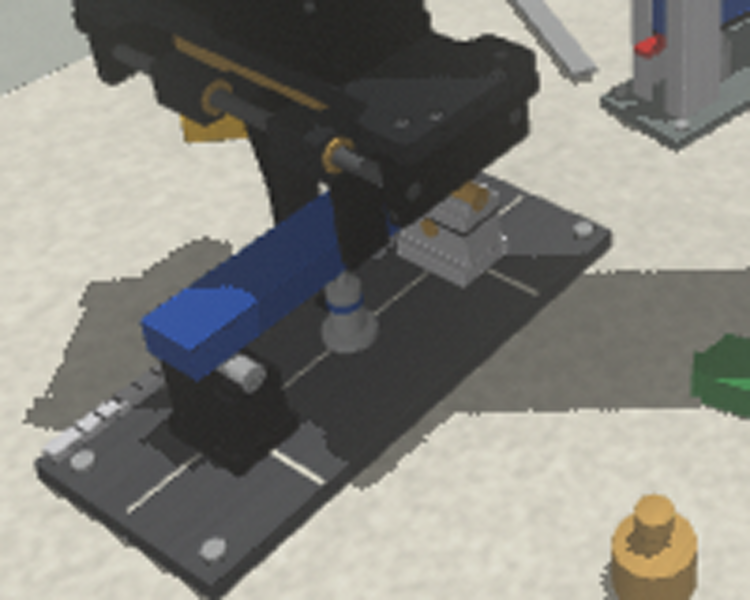

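arm_command(increments=[{"gripper":0,"dx":0,"dy":0,"dz":0.001,"spin":0},{"gripper":0,"dx":0,"dy":0,"dz":0,"spin":0},{"gripper":0,"dx":0,"dy":0,"dz":0.001,"spin":0},{"gripper":0,"dx":0,"dy":0,"dz":0,"spin":0},{"gripper":0,"dx":0,"dy":0,"dz":0,"spin":0},{"gripper":0,"dx":0,"dy":0,"dz":0,"spin":0},{"gripper":0,"dx":0,"dy":0,"dz":0,"spin":0},{"gripper":0,"dx":0,"dy":0,"dz":0,"spin":0}])

```text
time: 28.0
ee_pos: [0.6231, 0.1653, 0.0681]
eef_rot: [0.674, 0.738, 0.0, 0.0]
ft_force: [0.7, 0.5, -0.4]
width: 0.0297
```

```bash
python3 - <<'E'
from h import *
st()
E
```

```text
28.0 [0.6231 0.1653 0.0681] yaw 95.18 F [ 0.73  0.49 -0.39] w 0.0297 j [ 0.35  0.71 -0.97  1.53  0.61  1.23 -0.63]
```

arm_command(increments=[{"gripper":0,"dx":0,"dy":0,"dz":0.0005,"spin":0},{"gripper":0,"dx":0,"dy":0,"dz":0,"spin":0},{"gripper":60,"dx":0,"dy":0,"dz":0,"spin":0},{"gripper":60,"dx":0,"dy":0,"dz":0,"spin":0},{"gripper":60,"dx":0,"dy":0,"dz":0,"spin":0},{"gripper":60,"dx":0,"dy":0,"dz":0,"spin":0},{"gripper":60,"dx":0,"dy":0,"dz":-0.015,"spin":0},{"gripper":60,"dx":0,"dy":0,"dz":-0.035,"spin":0}])

```text
time: 29.0
ee_pos: [0.6224, 0.165, 0.1177]
eef_rot: [0.674, 0.738, -0.001, -0.001]
ft_force: [1.1, -0.1, 0.6]
width: 0.0524
```

arm_command(increments=[{"gripper":60,"dx":0,"dy":0,"dz":-0.04,"spin":0},{"gripper":60,"dx":0,"dy":0,"dz":-0.04,"spin":0},{"gripper":60,"dx":0,"dy":0,"dz":0,"spin":0},{"gripper":60,"dx":0,"dy":0,"dz":0,"spin":0},{"gripper":60,"dx":0,"dy":0,"dz":0,"spin":0},{"gripper":60,"dx":0,"dy":0,"dz":0,"spin":0},{"gripper":60,"dx":0,"dy":0,"dz":0,"spin":0},{"gripper":60,"dx":0,"dy":0,"dz":0,"spin":0}])

```text
time: 30.0
ee_pos: [0.623, 0.1653, 0.1974]
eef_rot: [0.674, 0.738, -0.0, -0.0]
ft_force: [-0.3, -1.2, -0.3]
width: 0.0518
```

```bash
python3 - <<'E'
from h import *
st(); np.savez('w14.npz',*cam('wrist')); shot('wrist','w14');shot('side','s14')
im=cv2.imread('pics/s14.png'); cv2.imwrite('pics/s14z.png',cv2.resize(im[180:340,130:330],(750,600),interpolation=cv2.INTER_CUBIC))
E
```

```text
30.0 [0.623  0.1653 0.1974] yaw 95.18 F [-0.27 -1.2  -0.29] w 0.0518 j [ 0.38  0.6  -1.04  1.4   0.52  1.43 -0.57]
```

View pics/w14.png

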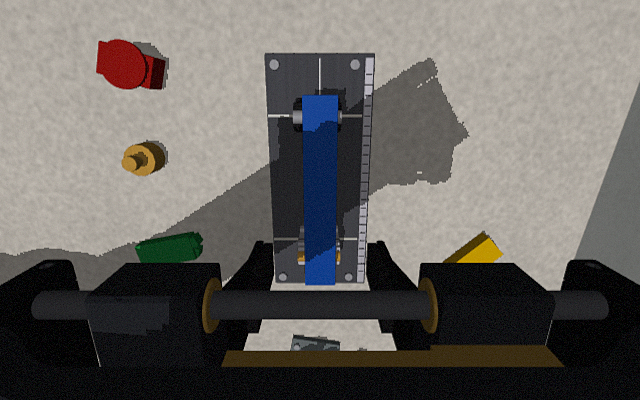

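View pics/s14z.png

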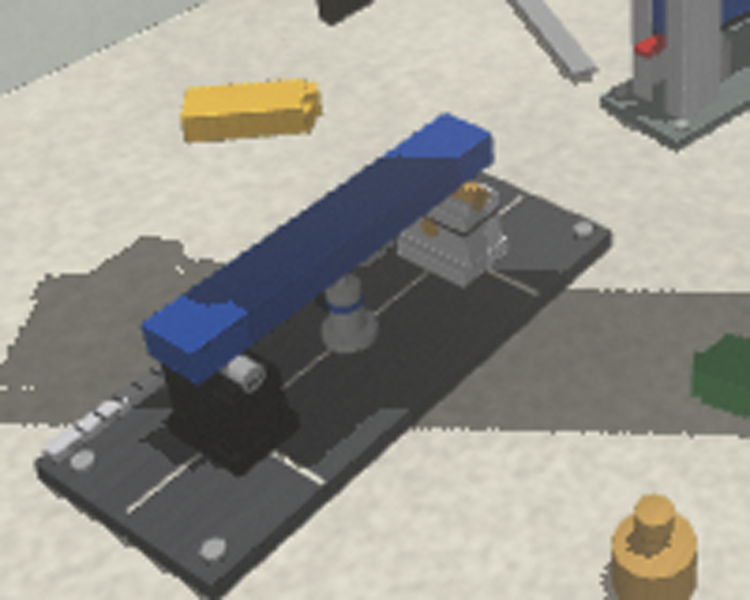

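```bash
python3 - <<'E'
from h import *
z=np.load('w14.npz'); c=(z['arr_0'],z['arr_1'],z['arr_2'])
a=np.radians(5.2); ux=np.array([np.cos(a),np.sin(a)]); uy=np.array([-np.sin(a),np.cos(a)]);o=np.array((.6227,.1657))
im=cv2.imread('pics/w14.png').astype(int); b,g,r_=im[...,0],im[...,1],im[...,2]
m=(b>50)&(b>1.6*r_)&(b>1.4*g); m[:,:295]=0;m[:,350:]=0;m[290:]=0
rows=[v for v in range(80,290) if m[v].sum()>25]; print(rows[0],rows[-1])
M=[]
for v in rows:
    x=np.where(m[v])[0]; A=[(onz('wrist',(u,v),.08,c)[:2]-o) for u in (x.min()-.5,x.max()+.5)]; M.append([q for s in A for q in (s@ux,s@uy)])
M=np.array(M); 
for i in (2,60,120,-3): print(M[i].round(4))
mid=(M[:,:2]+M[:,2:])/2; print('ends y',mid[0,1],mid[-1,1],'centre x fit',np.polyfit(mid[:,1],mid[:,0],1))
plan([(.425,.255,.17,72,.06)],grip=85)
E
```

```text
95 284
[-0.0146  0.0877  0.0152  0.0877]
[-0.0145  0.0396  0.0151  0.0396]
[-0.0145 -0.016   0.0151 -0.016 ]
[-0.0146 -0.0868  0.0152 -0.0867]
ends y 0.08923956018976595 -0.08901357018187847 centre x fit [-0.0011815   0.00038738]
start [0.623  0.1654 0.1974] 95.18 end [0.425 0.255 0.17 ] 71.98 4 rows
[{"gripper": 85, "dx": 0.0268, "dy": -0.0473, "dz": 0.0069, "spin": 5.8}, {"gripper": 85, "dx": 0.0219, "dy": -0.0497, "dz": 0.0068, "spin": 5.8}, {"gripper": 85, "dx": 0.0167, "dy": -0.0517, "dz": 0.0069, "spin": 5.8}, {"gripper": 85, "dx": 0.0114, "dy": -0.0531, "dz": 0.0068, "spin": 5.8}, {"gripper": 85, "dx": 0, "dy": 0, "dz": 0, "spin": 0}, {"gripper": 85, "dx": 0, "dy": 0, "dz": 0, "spin": 0}, {"gripper": 85, "dx": 0, "dy": 0, "dz": 0, "spin": 0}, {"gripper": 85, "dx": 0, "dy": 0, "dz": 0, "spin": 0}]
```

The bar is centred to about 0.4 mm, spanning y from −89 to +89 mm. Now to the saddle.

arm_command(increments=[{"gripper":85,"dx":0.027,"dy":-0.0473,"dz":0.007,"spin":5.8},{"gripper":85,"dx":0.022,"dy":-0.05,"dz":0.007,"spin":5.8},{"gripper":85,"dx":0.0167,"dy":-0.0517,"dz":0.007,"spin":5.8},{"gripper":85,"dx":0.0114,"dy":-0.0531,"dz":0.007,"spin":5.8},{"gripper":85,"dx":0,"dy":0,"dz":0,"spin":0},{"gripper":85,"dx":0,"dy":0,"dz":0,"spin":0},{"gripper":85,"dx":0,"dy":0,"dz":0,"spin":0},{"gripper":85,"dx":0,"dy":0,"dz":0,"spin":0}])

```text
time: 31.1
ee_pos: [0.4254, 0.255, 0.1695]
eef_rot: [0.809, 0.587, 0.0, -0.0]
ft_force: [0.4, -0.6, 0.3]
width: 0.0742
```

```bash
python3 - <<'E'
from h import *
st(); np.savez('w15.npz',*cam('wrist')); shot('wrist','w15');st()
im=cv2.imread('pics/w15.png'); cv2.imwrite('pics/w15z.png',cv2.resize(cv2.convertScaleAbs(im[110:280,220:440],alpha=1.8),(770,595),interpolation=cv2.INTER_CUBIC))
E
```

```text
31.1 [0.4254 0.255  0.1695] yaw 71.92 F [ 0.4  -0.55  0.29] w 0.0742 j [ 0.42  0.26 -1.17  1.82  0.25  1.23 -1.14]
31.15 [0.4252 0.2551 0.1694] yaw 71.94 F [-0.17  0.03 -0.77] w 0.0737 j [ 0.42  0.26 -1.17  1.82  0.25  1.23 -1.14]
```

View pics/w15z.png

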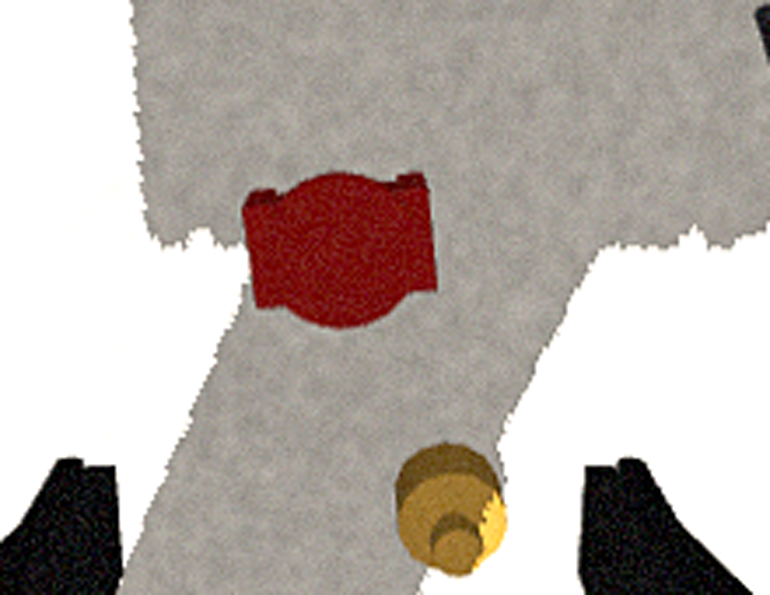

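```bash
python3 - <<'E'
from h import *
z=np.load('w15.npz'); c=(z['arr_0'],z['arr_1'],z['arr_2'])
f=lambda x,y:(220+x/3.5,110+y/3.5)
P=lambda x,y,h:onz('wrist',f(x,y),h,c)
print('disc c',P(341,251,.03), 'w',np.linalg.norm(P(341,173,.03)-P(341,328,.03)))
for h in (.02,.024):
  a,b,d,e=[P(*q,h) for q in [(257,308),(437,291),(243,207),(427,187)]]
  print(h,'near len',np.linalg.norm(a-b),'ang',np.degrees(np.arctan2(*(b-a)[[1,0]])),'far',np.linalg.norm(d-e),np.degrees(np.arctan2(*(e-d)[[1,0]])),'c',(a+b+d+e)/4,'depth',np.linalg.norm(a-d),np.linalg.norm(b-e))
print('brass knob',P(455,550,.044))
E
```

```text
disc c [0.42629669 0.26576198 0.03      ] w 0.044013905965455985
0.02 near len 0.052299759305120576 ang -12.415755628923057 far 0.052030914665388284 -11.766660885305118 c [0.42557854 0.26398109 0.02      ] depth 0.029913853025507524 0.03050678767721505
0.024 near len 0.05162849927663845 ang -12.415755628923053 far 0.05136310521990925 -11.766660885305145 c [0.42591931 0.26491348 0.024     ] depth 0.02952991294431589 0.03011523736346245
brass knob [0.43106459 0.17497979 0.044     ]
```

Saddle at (0.4262, 0.2653), yaw −12.1°, size 52 × 30 with a 44 mm disc, which matches the description. Gripping it across its 52 mm.

```bash
python3 - <<'E'
from h import *
plan([(.4261,.2653,.09,77.9,.045),(.4261,.2653,.0075,77.9,.03)],grip=85)
E
```

```text
start [0.4252 0.2551 0.1694] 71.94 end [0.4261 0.2653 0.0075] 77.94 5 rows
[{"gripper": 85, "dx": 0.005, "dy": -0.0012, "dz": 0.0397, "spin": -3.0}, {"gripper": 85, "dx": 0.0051, "dy": -0.0009, "dz": 0.0397, "spin": -3.0}, {"gripper": 85, "dx": -0.0, "dy": 0.0, "dz": 0.0275, "spin": 0.0}, {"gripper": 85, "dx": -0.0, "dy": 0.0, "dz": 0.0275, "spin": 0.0}, {"gripper": 85, "dx": -0.0, "dy": 0.0, "dz": 0.0275, "spin": 0.0}, {"gripper": 85, "dx": 0, "dy": 0, "dz": 0, "spin": 0}, {"gripper": 85, "dx": 0, "dy": 0, "dz": 0, "spin": 0}, {"gripper": 85, "dx": 0, "dy": 0, "dz": 0, "spin": 0}]
```

arm_command(increments=[{"gripper":85,"dx":0.005,"dy":-0.0012,"dz":0.0397,"spin":-3.0},{"gripper":85,"dx":0.005,"dy":-0.001,"dz":0.0397,"spin":-3.0},{"gripper":85,"dx":0,"dy":0,"dz":0.0275,"spin":0},{"gripper":85,"dx":0,"dy":0,"dz":0.0275,"spin":0},{"gripper":85,"dx":0,"dy":0,"dz":0.02,"spin":0},{"gripper":85,"dx":0,"dy":0,"dz":0.0075,"spin":0},{"gripper":0,"dx":0,"dy":0,"dz":0,"spin":0},{"gripper":0,"dx":0,"dy":0,"dz":0,"spin":0}], grip_force=15)

```text
time: 32.15
ee_pos: [0.4261, 0.2658, 0.0085]
eef_rot: [0.777, 0.629, 0.001, 0.0]
ft_force: [0.0, 0.4, -0.2]
width: 0.0609
```

arm_command(increments=[{"gripper":0,"dx":0,"dy":0,"dz":0,"spin":0},{"gripper":0,"dx":0,"dy":0,"dz":0,"spin":0},{"gripper":0,"dx":0,"dy":0,"dz":0,"spin":0},{"gripper":0,"dx":0,"dy":0,"dz":0,"spin":0},{"gripper":0,"dx":0,"dy":0,"dz":0,"spin":0},{"gripper":0,"dx":0,"dy":0,"dz":-0.02,"spin":0},{"gripper":0,"dx":0,"dy":0,"dz":-0.04,"spin":0},{"gripper":0,"dx":0,"dy":0,"dz":-0.05,"spin":0}])

```text
time: 33.15
ee_pos: [0.4248, 0.2654, 0.1193]
eef_rot: [0.777, 0.629, -0.001, -0.0]
ft_force: [1.1, -0.2, -0.1]
width: 0.052
```

```bash
python3 - <<'E'
from h import *
st(); plan([(.47,.23,.16,82),(.6227,.1657,.16,95.2,.045)],grip=0)
E
```

```text
33.15 [0.4248 0.2654 0.1193] yaw 78.02 F [ 1.14 -0.21 -0.13] w 0.052 j [ 0.35  0.35 -1.15  1.87  0.35  1.15 -1.13]
start [0.4248 0.2654 0.1193] 78.02 end [0.6227 0.1657 0.16  ] 95.22 6 rows
[{"gripper": 0, "dx": -0.0126, "dy": 0.0258, "dz": -0.0204, "spin": -2.0}, {"gripper": 0, "dx": -0.0135, "dy": 0.0253, "dz": -0.0203, "spin": -2.0}, {"gripper": 0, "dx": -0.0106, "dy": 0.04, "dz": -0.0, "spin": -3.3}, {"gripper": 0, "dx": -0.0129, "dy": 0.0394, "dz": -0.0, "spin": -3.3}, {"gripper": 0, "dx": -0.0152, "dy": 0.0386, "dz": -0.0, "spin": -3.3}, {"gripper": 0, "dx": -0.0174, "dy": 0.0376, "dz": -0.0, "spin": -3.3}, {"gripper": 0, "dx": 0, "dy": 0, "dz": 0, "spin": 0}, {"gripper": 0, "dx": 0, "dy": 0, "dz": 0, "spin": 0}]
```

arm_command(increments=[{"gripper":0,"dx":-0.0126,"dy":0.0258,"dz":-0.0204,"spin":-2.0},{"gripper":0,"dx":-0.0135,"dy":0.0253,"dz":-0.0203,"spin":-2.0},{"gripper":0,"dx":-0.0106,"dy":0.04,"dz":0,"spin":-3.3},{"gripper":0,"dx":-0.013,"dy":0.0394,"dz":0,"spin":-3.3},{"gripper":0,"dx":-0.0152,"dy":0.0386,"dz":0,"spin":-3.3},{"gripper":0,"dx":-0.0174,"dy":0.0376,"dz":0,"spin":-3.3},{"gripper":0,"dx":0,"dy":0,"dz":0,"spin":0},{"gripper":0,"dx":0,"dy":0,"dz":0,"spin":0}])

```text
time: 34.15
ee_pos: [0.6227, 0.1662, 0.1592]
eef_rot: [0.674, 0.738, 0.0, -0.0]
ft_force: [-0.2, 0.5, -0.5]
width: 0.0516
```

arm_command(increments=[{"gripper":0,"dx":0,"dy":0,"dz":0.02,"spin":0},{"gripper":0,"dx":0,"dy":0,"dz":0.015,"spin":0},{"gripper":0,"dx":0,"dy":0,"dz":0,"spin":0},{"gripper":0,"dx":0,"dy":0,"dz":0,"spin":0},{"gripper":0,"dx":0,"dy":0,"dz":0,"spin":0},{"gripper":0,"dx":0,"dy":0,"dz":0,"spin":0},{"gripper":0,"dx":0,"dy":0,"dz":0,"spin":0},{"gripper":0,"dx":0,"dy":0,"dz":0,"spin":0}])

```text
time: 35.15
ee_pos: [0.6234, 0.1655, 0.1234]
eef_rot: [0.674, 0.738, 0.0, 0.0]
ft_force: [0.4, -0.2, -0.8]
width: 0.0522
```

```bash
python3 - <<'E'
from h import *
st(); np.savez('w16.npz',*cam('wrist')); shot('wrist','w16');shot('side','s16');st()
im=cv2.imread('pics/w16.png'); cv2.imwrite('pics/w16z.png',cv2.resize(cv2.convertScaleAbs(im[60:360,190:450],alpha=1.8),(520,600),interpolation=cv2.INTER_CUBIC))
im=cv2.imread('pics/s16.png'); cv2.imwrite('pics/s16z.png',cv2.resize(im[150:310,130:330],(750,600),interpolation=cv2.INTER_CUBIC))
E
```

```text
35.15 [0.6234 0.1655 0.1234] yaw 95.18 F [ 0.43 -0.24 -0.81] w 0.0522 j [ 0.37  0.66 -1.02  1.48  0.57  1.32 -0.61]
35.25 [0.6234 0.1655 0.1234] yaw 95.18 F [-0.22 -0.94 -0.96] w 0.0517 j [ 0.37  0.66 -1.02  1.48  0.57  1.32 -0.61]
```

View pics/w16z.png

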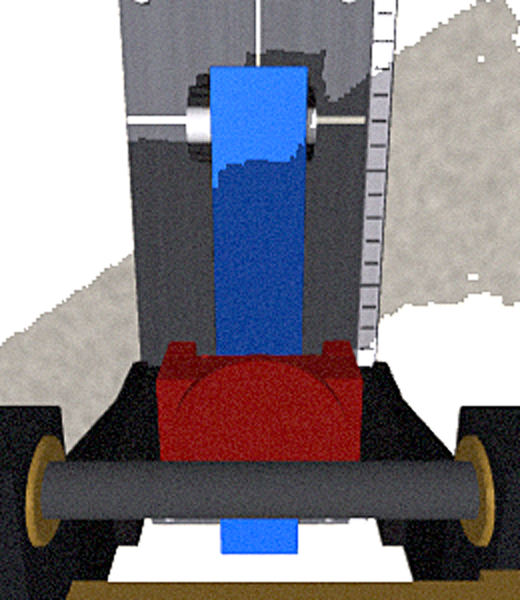

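View pics/s16z.png

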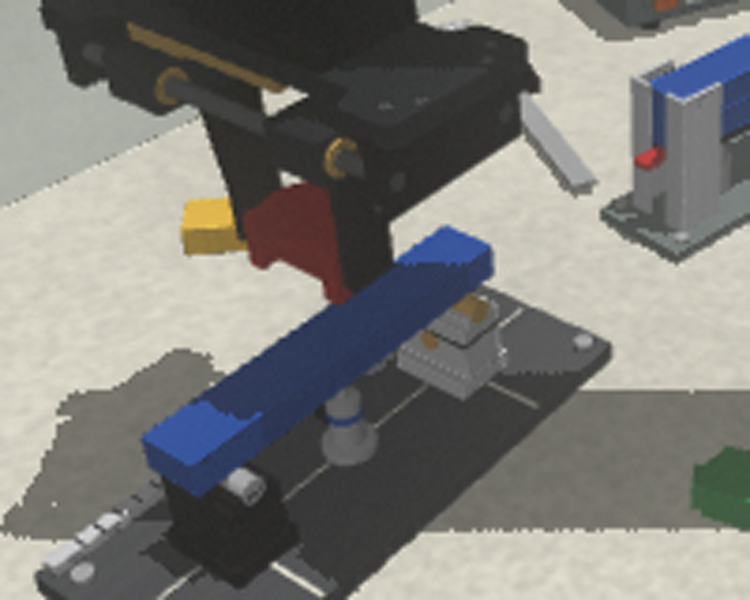

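arm_command(increments=[{"gripper":0,"dx":0,"dy":-0.0003,"dz":0.02,"spin":0},{"gripper":0,"dx":0,"dy":0,"dz":0.01,"spin":0},{"gripper":0,"dx":0,"dy":0,"dz":0.005,"spin":0},{"gripper":0,"dx":0,"dy":0,"dz":0.004,"spin":0},{"gripper":0,"dx":0,"dy":0,"dz":0.003,"spin":0},{"gripper":0,"dx":0,"dy":0,"dz":0.001,"spin":0},{"gripper":0,"dx":0,"dy":0,"dz":0,"spin":0},{"gripper":0,"dx":0,"dy":0,"dz":0,"spin":0}])

```text
time: 36.25
ee_pos: [0.6231, 0.1655, 0.0806]
eef_rot: [0.674, 0.738, 0.0, 0.0]
ft_force: [-0.4, 0.5, -0.5]
width: 0.052
```

```bash
python3 - <<'E'
from h import *
st(); shot('side','s17');st()
im=cv2.imread('pics/s17.png'); cv2.imwrite('pics/s17z.png',cv2.resize(im[150:310,130:330],(750,600),interpolation=cv2.INTER_CUBIC))
E
```

```text
36.25 [0.6231 0.1655 0.0806] yaw 95.18 F [-0.43  0.51 -0.47] w 0.052 j [ 0.36  0.7  -0.99  1.52  0.61  1.25 -0.63]
36.3 [0.6231 0.1655 0.0805] yaw 95.18 F [ 0.13  0.   -0.48] w 0.052 j [ 0.36  0.7  -0.99  1.52  0.61  1.25 -0.63]
```

View pics/s17z.png

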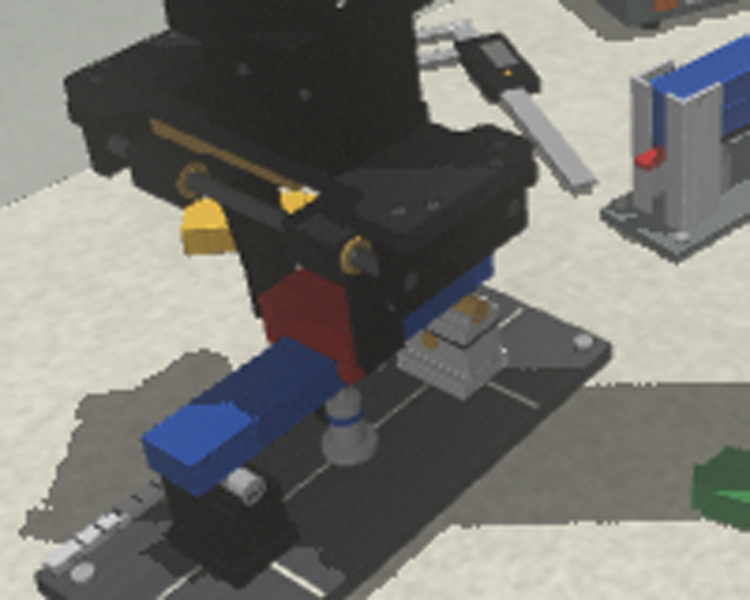

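Almost seated and astride the bar. A little lower, then release.

arm_command(increments=[{"gripper":0,"dx":0,"dy":0,"dz":0.001,"spin":0},{"gripper":0,"dx":0,"dy":0,"dz":0.001,"spin":0},{"gripper":0,"dx":0,"dy":0,"dz":0.0005,"spin":0},{"gripper":0,"dx":0,"dy":0,"dz":0,"spin":0},{"gripper":0,"dx":0,"dy":0,"dz":0,"spin":0},{"gripper":0,"dx":0,"dy":0,"dz":0,"spin":0},{"gripper":0,"dx":0,"dy":0,"dz":0,"spin":0},{"gripper":0,"dx":0,"dy":0,"dz":0,"spin":0}])

```text
time: 37.3
ee_pos: [0.6231, 0.1655, 0.0784]
eef_rot: [0.674, 0.738, 0.0, 0.0]
ft_force: [-3.0, -1.2, 5.1]
width: 0.0518
```

arm_command(increments=[{"gripper":75,"dx":0,"dy":0,"dz":0,"spin":0},{"gripper":75,"dx":0,"dy":0,"dz":0,"spin":0},{"gripper":75,"dx":0,"dy":0,"dz":0,"spin":0},{"gripper":75,"dx":0,"dy":0,"dz":0,"spin":0},{"gripper":75,"dx":0,"dy":0,"dz":-0.01,"spin":0},{"gripper":75,"dx":0,"dy":0,"dz":-0.03,"spin":0},{"gripper":75,"dx":0,"dy":0,"dz":-0.05,"spin":0},{"gripper":75,"dx":0,"dy":0,"dz":-0.04,"spin":0}])

```text
time: 38.3
ee_pos: [0.6231, 0.1658, 0.2106]
eef_rot: [0.674, 0.738, 0.001, 0.0]
ft_force: [0.5, 1.1, -0.2]
width: 0.065
```

arm_command(increments=[{"gripper":75,"dx":-0.03,"dy":0,"dz":-0.01,"spin":0},{"gripper":75,"dx":-0.03,"dy":0,"dz":0,"spin":0},{"gripper":75,"dx":0,"dy":0,"dz":0,"spin":0},{"gripper":75,"dx":0,"dy":0,"dz":0,"spin":0},{"gripper":75,"dx":0,"dy":0,"dz":0,"spin":0},{"gripper":75,"dx":0,"dy":0,"dz":0,"spin":0},{"gripper":75,"dx":0,"dy":0,"dz":0,"spin":0},{"gripper":75,"dx":0,"dy":0,"dz":0,"spin":0}])

```text
time: 39.3
ee_pos: [0.6284, 0.1059, 0.2178]
eef_rot: [0.674, 0.738, -0.0, 0.0]
ft_force: [-0.3, -0.1, 0.1]
width: 0.0651
```

```bash
python3 - <<'E'
from h import *
st(); np.savez('w18.npz',*cam('wrist')); shot('wrist','w18');shot('side','s18');st()
im=cv2.imread('pics/w18.png'); cv2.imwrite('pics/w18z.png',cv2.resize(cv2.convertScaleAbs(im[60:290,230:410],alpha=1.8),(468,598),interpolation=cv2.INTER_CUBIC))
im=cv2.imread('pics/s18.png'); cv2.imwrite('pics/s18z.png',cv2.resize(im[180:340,130:330],(750,600),interpolation=cv2.INTER_CUBIC))
E
```

```text
39.3 [0.6284 0.1059 0.2178] yaw 95.19 F [-0.26 -0.06  0.12] w 0.0651 j [ 0.49  0.58 -1.07  1.39  0.5   1.46 -0.47]
39.4 [0.6284 0.1058 0.2178] yaw 95.18 F [0.08 0.55 0.19] w 0.0655 j [ 0.49  0.58 -1.07  1.39  0.5   1.46 -0.47]
```

View pics/w18z.png

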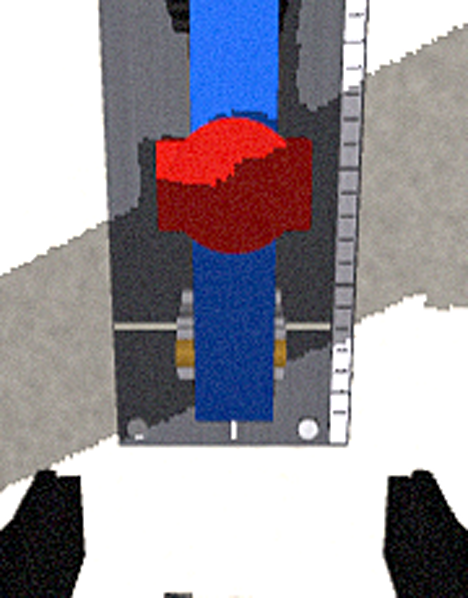

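View pics/s18z.png

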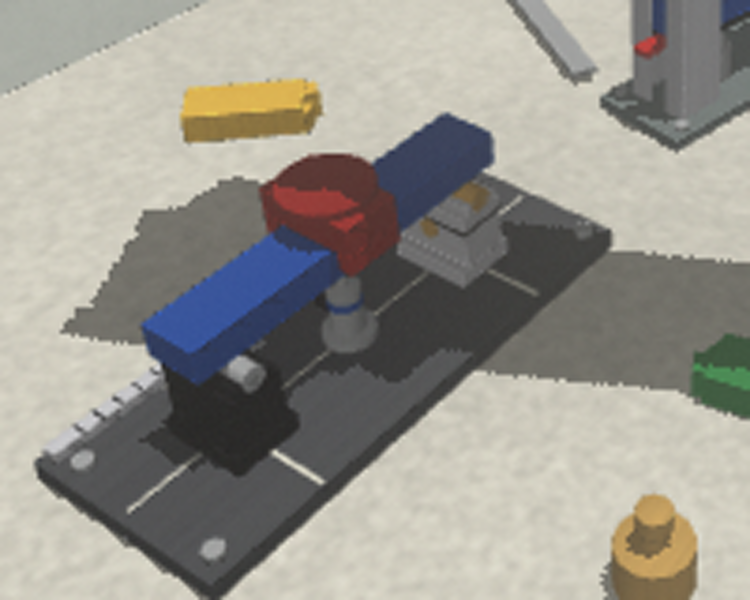

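```bash
python3 - <<'E'
from h import *
z=np.load('w18.npz'); c=(z['arr_0'],z['arr_1'],z['arr_2'])
im=cv2.imread('pics/w18.png').astype(int); b,g,r_=im[...,0],im[...,1],im[...,2]
m=((r_>60)&(r_>2*g)&(r_>2*b)).astype(np.uint8); m[:,:280]=0;m[:,360:]=0;m[:90]=0;m[170:]=0
ys,xs=np.where(m); print(xs.min(),xs.max(),ys.min(),ys.max())
a=np.radians(5.2); ux=np.array([np.cos(a),np.sin(a)]); uy=np.array([-np.sin(a),np.cos(a)]);o=np.array((.6227,.1657))
# disc centre: top/bottom rows at the column middle
cu=(xs.min()+xs.max())/2
for q in [(cu,ys.min()-.5),(cu,ys.max()+.5),(xs.min()-.5,130),(xs.max()+.5,130)]:
    p=onz('wrist',q,.1,c)[:2]; d=p-o; print(p.round(4),(d@ux).round(4),(d@uy).round(4))
plan([(.455,-.295,.19,70,.06)],grip=80)
E
```

```text
290 349 105 156
[0.6211 0.1877] 0.0004 0.022
[0.625  0.1444] 0.0004 -0.0215
[0.5974 0.1646] -0.0252 0.0012
[0.6484 0.1693] 0.026 0.0012
start [0.6284 0.1058 0.2178] 95.18 end [ 0.455 -0.295  0.19 ] 69.98 8 rows
[{"gripper": 80, "dx": -0.0479, "dy": -0.0261, "dz": 0.0035, "spin": 3.1}, {"gripper": 80, "dx": -0.0493, "dy": -0.0235, "dz": 0.0035, "spin": 3.2}, {"gripper": 80, "dx": -0.0505, "dy": -0.0207, "dz": 0.0035, "spin": 3.1}, {"gripper": 80, "dx": -0.0516, "dy": -0.0179, "dz": 0.0035, "spin": 3.2}, {"gripper": 80, "dx": -0.0525, "dy": -0.015, "dz": 0.0035, "spin": 3.1}, {"gripper": 80, "dx": -0.0532, "dy": -0.0122, "dz": 0.0034, "spin": 3.2}, {"gripper": 80, "dx": -0.0538, "dy": -0.0092, "dz": 0.0035, "spin": 3.1}, {"gripper": 80, "dx": -0.0542, "dy": -0.0063, "dz": 0.0034, "spin": 3.2}]
```

Disc centre is 0.4 / 0.3 mm from mid-span. Now the steel weight.

arm_command(increments=[{"gripper":80,"dx":-0.048,"dy":-0.026,"dz":0.0035,"spin":3.1},{"gripper":80,"dx":-0.0493,"dy":-0.0235,"dz":0.0035,"spin":3.2},{"gripper":80,"dx":-0.0505,"dy":-0.0207,"dz":0.0035,"spin":3.1},{"gripper":80,"dx":-0.0516,"dy":-0.018,"dz":0.0035,"spin":3.2},{"gripper":80,"dx":-0.0525,"dy":-0.015,"dz":0.0035,"spin":3.1},{"gripper":80,"dx":-0.0532,"dy":-0.0122,"dz":0.0034,"spin":3.2},{"gripper":80,"dx":-0.0538,"dy":-0.0092,"dz":0.0035,"spin":3.1},{"gripper":80,"dx":-0.0542,"dy":-0.0063,"dz":0.0034,"spin":3.2}])

```text
time: 40.4
ee_pos: [0.454, -0.2968, 0.1902]
eef_rot: [0.82, 0.573, -0.0, 0.0]
ft_force: [0.6, -0.1, 0.7]
width: 0.0696
```

arm_command(increments=[{"gripper":80,"dx":0,"dy":0,"dz":0.02,"spin":0},{"gripper":80,"dx":0,"dy":0,"dz":0,"spin":0},{"gripper":80,"dx":0,"dy":0,"dz":0,"spin":0},{"gripper":80,"dx":0,"dy":0,"dz":0,"spin":0},{"gripper":80,"dx":0,"dy":0,"dz":0,"spin":0},{"gripper":80,"dx":0,"dy":0,"dz":0,"spin":0},{"gripper":80,"dx":0,"dy":0,"dz":0,"spin":0},{"gripper":80,"dx":0,"dy":0,"dz":0,"spin":0}])

```text
time: 41.4
ee_pos: [0.455, -0.2951, 0.1701]
eef_rot: [0.819, 0.573, -0.0, 0.0]
ft_force: [0.1, -0.2, -0.2]
width: 0.0698
```

```bash
python3 - <<'E'
from h import *
st(); np.savez('w19.npz',*cam('wrist')); shot('wrist','w19');st()
im=cv2.imread('pics/w19.png'); cv2.imwrite('pics/w19z.png',cv2.resize(cv2.convertScaleAbs(im[110:290,220:420],alpha=1.4),(660,594),interpolation=cv2.INTER_CUBIC))
E
```

```text
41.4 [ 0.455  -0.2951  0.1701] yaw 69.98 F [ 0.11 -0.22 -0.19] w 0.0698 j [ 1.33  0.34 -1.    1.71  0.3   1.25 -0.08]
41.45 [ 0.455  -0.2951  0.1701] yaw 69.98 F [ 0.21  0.12 -0.01] w 0.0694 j [ 1.33  0.34 -1.    1.71  0.3   1.25 -0.08]
```

View pics/w19.png

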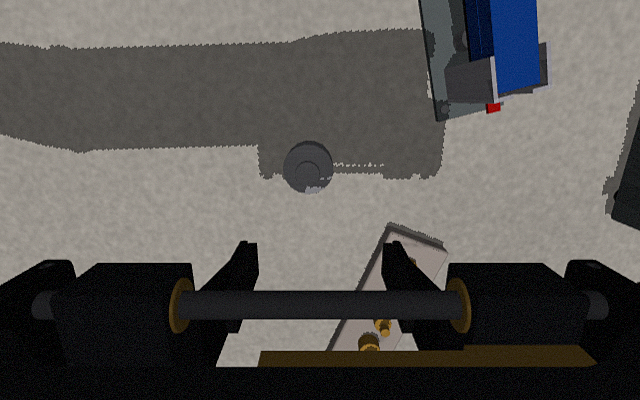

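View pics/w19z.png

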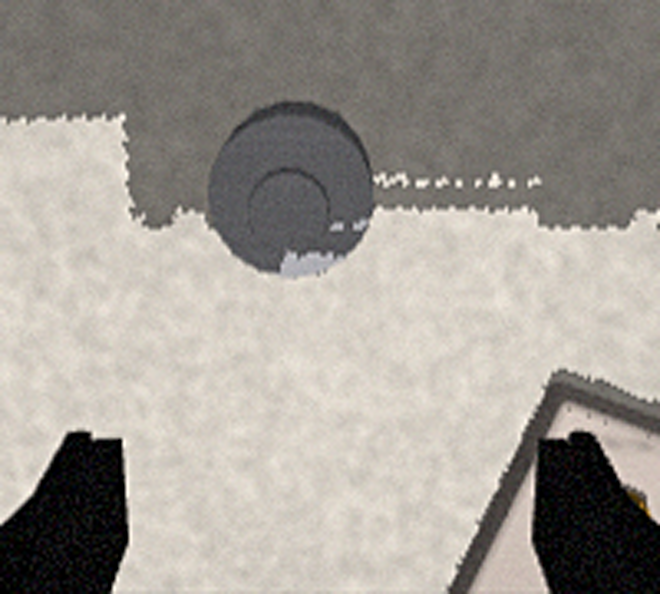

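```bash
python3 - <<'E'
from h import *
z=np.load('w19.npz'); c=(z['arr_0'],z['arr_1'],z['arr_2'])
f=lambda x,y:(220+x/3.3,110+y/3.3)
P=lambda x,y,h:onz('wrist',f(x,y),h,c)
print(P(291.5,192,.034),np.linalg.norm(P(209,192,.034)-P(374,192,.034)))
print(P(289,209,.054),np.linalg.norm(P(248,209,.054)-P(330,209,.054)))
K=onz('top',(190+733/3,120+337/3),.054);print('top',K)
plan([(.457,-.27,.1,70,.04),(.457,-.27,.009,70,.03)],grip=80)
E
```

```text
[ 0.45305846 -0.26844375  0.034     ] 0.04713750489362046
[ 0.45289924 -0.2689099   0.054     ] 0.021964653285956672
top [ 0.45430755 -0.26878677  0.054     ]
start [ 0.455  -0.2951  0.1701] 69.98 end [ 0.457 -0.27   0.009] 69.98 6 rows
[{"gripper": 80, "dx": 0.0122, "dy": -0.0034, "dz": 0.035, "spin": -0.0}, {"gripper": 80, "dx": 0.0121, "dy": -0.0033, "dz": 0.0351, "spin": -0.0}, {"gripper": 80, "dx": 0.0, "dy": -0.0, "dz": 0.0227, "spin": -0.0}, {"gripper": 80, "dx": 0.0, "dy": -0.0, "dz": 0.0228, "spin": -0.0}, {"gripper": 80, "dx": 0.0, "dy": -0.0, "dz": 0.0227, "spin": -0.0}, {"gripper": 80, "dx": 0.0, "dy": -0.0, "dz": 0.0228, "spin": -0.0}, {"gripper": 80, "dx": 0, "dy": 0, "dz": 0, "spin": 0}, {"gripper": 80, "dx": 0, "dy": 0, "dz": 0, "spin": 0}]
```

```bash
python3 - <<'E'
from h import *
plan([(.453,-.2687,.1,70,.04),(.453,-.2687,.009,70,.03)],grip=80)
E
```

```text
start [ 0.455  -0.2951  0.1701] 69.98 end [ 0.453  -0.2687  0.009 ] 69.98 6 rows
[{"gripper": 80, "dx": 0.0121, "dy": -0.0055, "dz": 0.035, "spin": -0.0}, {"gripper": 80, "dx": 0.0121, "dy": -0.0054, "dz": 0.0351, "spin": -0.0}, {"gripper": 80, "dx": -0.0, "dy": -0.0, "dz": 0.0227, "spin": -0.0}, {"gripper": 80, "dx": -0.0, "dy": -0.0, "dz": 0.0228, "spin": -0.0}, {"gripper": 80, "dx": -0.0, "dy": -0.0, "dz": 0.0227, "spin": -0.0}, {"gripper": 80, "dx": -0.0, "dy": -0.0, "dz": 0.0228, "spin": -0.0}, {"gripper": 80, "dx": 0, "dy": 0, "dz": 0, "spin": 0}, {"gripper": 80, "dx": 0, "dy": 0, "dz": 0, "spin": 0}]
```

arm_command(increments=[{"gripper":80,"dx":0.0121,"dy":-0.0055,"dz":0.035,"spin":0},{"gripper":80,"dx":0.0121,"dy":-0.0054,"dz":0.035,"spin":0},{"gripper":80,"dx":0,"dy":0,"dz":0.0227,"spin":0},{"gripper":80,"dx":0,"dy":0,"dz":0.0228,"spin":0},{"gripper":80,"dx":0,"dy":0,"dz":0.0227,"spin":0},{"gripper":80,"dx":0,"dy":0,"dz":0.0228,"spin":0},{"gripper":80,"dx":0,"dy":0,"dz":0,"spin":0},{"gripper":0,"dx":0,"dy":0,"dz":0,"spin":0}], grip_force=40)

```text
time: 42.45
ee_pos: [0.4535, -0.2687, 0.0097]
eef_rot: [0.819, 0.573, 0.0, 0.0]
ft_force: [0.6, -0.7, 0.2]
width: 0.0652
```

arm_command(increments=[{"gripper":0,"dx":0,"dy":0,"dz":0,"spin":0},{"gripper":0,"dx":0,"dy":0,"dz":0,"spin":0},{"gripper":0,"dx":0,"dy":0,"dz":0,"spin":0},{"gripper":0,"dx":0,"dy":0,"dz":0,"spin":0},{"gripper":0,"dx":0,"dy":0,"dz":0,"spin":0},{"gripper":0,"dx":0,"dy":0,"dz":-0.015,"spin":0},{"gripper":0,"dx":0,"dy":0,"dz":-0.04,"spin":0},{"gripper":0,"dx":0,"dy":0,"dz":-0.045,"spin":0}])

```text
time: 43.45
ee_pos: [0.4524, -0.2681, 0.1101]
eef_rot: [0.819, 0.574, -0.0, -0.001]
ft_force: [0.7, -1.2, -4.6]
width: 0.0468
```

```bash
python3 - <<'E'
from h import *
st(); plan([(.453,-.2687,.2,70,.05),(.6231,.166,.2,95.2,.05)],grip=0)
E
```

```text
43.45 [ 0.4524 -0.2681  0.1101] yaw 70.0 F [ 0.66 -1.2  -4.57] w 0.0468 j [ 1.29  0.37 -0.99  1.82  0.34  1.14 -0.16]
start [ 0.4524 -0.2681  0.1101] 70.0 end [0.6231 0.166  0.2   ] 95.2 12 rows
[{"gripper": 0, "dx": -0.0002, "dy": 0.0004, "dz": -0.0449, "spin": 0.0}, {"gripper": 0, "dx": -0.0002, "dy": 0.0004, "dz": -0.045, "spin": 0.0}, {"gripper": 0, "dx": 0.0467, "dy": 0.0011, "dz": 0.0, "spin": -2.5}, {"gripper": 0, "dx": 0.0466, "dy": 0.0032, "dz": 0.0, "spin": -2.5}, {"gripper": 0, "dx": 0.0464, "dy": 0.0052, "dz": 0.0, "spin": -2.5}, {"gripper": 0, "dx": 0.0461, "dy": 0.0072, "dz": 0.0, "spin": -2.5}, {"gripper": 0, "dx": 0.0458, "dy": 0.0092, "dz": 0.0, "spin": -2.5}, {"gripper": 0, "dx": 0.0453, "dy": 0.0112, "dz": 0.0, "spin": -2.5}]
[{"gripper": 0, "dx": 0.0448, "dy": 0.0131, "dz": 0.0, "spin": -2.5}, {"gripper": 0, "dx": 0.0442, "dy": 0.0151, "dz": 0.0, "spin": -2.6}, {"gripper": 0, "dx": 0.0434, "dy": 0.0171, "dz": 0.0, "spin": -2.5}, {"gripper": 0, "dx": 0.0426, "dy": 0.0189, "dz": 0.0, "spin": -2.6}, {"gripper": 0, "dx": 0, "dy": 0, "dz": 0, "spin": 0}, {"gripper": 0, "dx": 0, "dy": 0, "dz": 0, "spin": 0}, {"gripper": 0, "dx": 0, "dy": 0, "dz": 0, "spin": 0}, {"gripper": 0, "dx": 0, "dy": 0, "dz": 0, "spin": 0}]
```

arm_command(increments=[{"gripper":0,"dx":0,"dy":0,"dz":-0.045,"spin":0},{"gripper":0,"dx":0,"dy":0,"dz":-0.045,"spin":0},{"gripper":0,"dx":0.0467,"dy":0.001,"dz":0,"spin":-2.5},{"gripper":0,"dx":0.0466,"dy":0.003,"dz":0,"spin":-2.5},{"gripper":0,"dx":0.0464,"dy":0.005,"dz":0,"spin":-2.5},{"gripper":0,"dx":0.046,"dy":0.007,"dz":0,"spin":-2.5},{"gripper":0,"dx":0.0458,"dy":0.009,"dz":0,"spin":-2.5},{"gripper":0,"dx":0.0453,"dy":0.011,"dz":0,"spin":-2.5}])

```text
time: 44.45
ee_pos: [0.5541, -0.0063, 0.1994]
eef_rot: [0.737, 0.676, -0.0, 0.0]
ft_force: [1.1, -0.1, -5.3]
width: 0.0465
```

arm_command(increments=[{"gripper":0,"dx":0.0448,"dy":0.0131,"dz":0,"spin":-2.5},{"gripper":0,"dx":0.0442,"dy":0.0151,"dz":0,"spin":-2.6},{"gripper":0,"dx":0.0434,"dy":0.0171,"dz":0,"spin":-2.5},{"gripper":0,"dx":0.034,"dy":0.015,"dz":0,"spin":-2.6},{"gripper":0,"dx":0.009,"dy":0.004,"dz":0,"spin":0},{"gripper":0,"dx":0,"dy":0,"dz":0,"spin":0},{"gripper":0,"dx":0,"dy":0,"dz":0,"spin":0},{"gripper":0,"dx":0,"dy":0,"dz":0,"spin":0}])

```text
time: 45.45
ee_pos: [0.622, 0.1651, 0.1992]
eef_rot: [0.675, 0.738, -0.0, 0.0]
ft_force: [0.4, -0.6, -5.7]
width: 0.0469
```

arm_command(increments=[{"gripper":0,"dx":0,"dy":0,"dz":0.02,"spin":0},{"gripper":0,"dx":0,"dy":0,"dz":0.01,"spin":0},{"gripper":0,"dx":0,"dy":0,"dz":0,"spin":0},{"gripper":0,"dx":0,"dy":0,"dz":0,"spin":0},{"gripper":0,"dx":0,"dy":0,"dz":0,"spin":0},{"gripper":0,"dx":0,"dy":0,"dz":0,"spin":0},{"gripper":0,"dx":0,"dy":0,"dz":0,"spin":0},{"gripper":0,"dx":0,"dy":0,"dz":0,"spin":0}])

```text
time: 46.45
ee_pos: [0.6219, 0.1667, 0.1691]
eef_rot: [0.674, 0.738, 0.0, 0.0]
ft_force: [0.0, -0.1, -4.9]
width: 0.0469
```

```bash
python3 - <<'E'
from h import *
st(); np.savez('w20.npz',*cam('wrist')); shot('wrist','w20');shot('side','s20');st()
im=cv2.imread('pics/w20.png'); cv2.imwrite('pics/w20z.png',cv2.resize(cv2.convertScaleAbs(im[60:360,190:450],alpha=1.8),(520,600),interpolation=cv2.INTER_CUBIC))
im=cv2.imread('pics/s20.png'); cv2.imwrite('pics/s20z.png',cv2.resize(im[120:330,110:350],(686,600),interpolation=cv2.INTER_CUBIC))
E
```

```text
46.45 [0.6219 0.1667 0.1691] yaw 95.18 F [ 0.02 -0.14 -4.85] w 0.0469 j [ 0.39  0.64 -1.07  1.44  0.56  1.39 -0.6 ]
46.55 [0.6219 0.1667 0.1691] yaw 95.18 F [ 0.32 -0.26 -5.45] w 0.0467 j [ 0.39  0.64 -1.07  1.44  0.56  1.39 -0.6 ]
```

View pics/w20z.png

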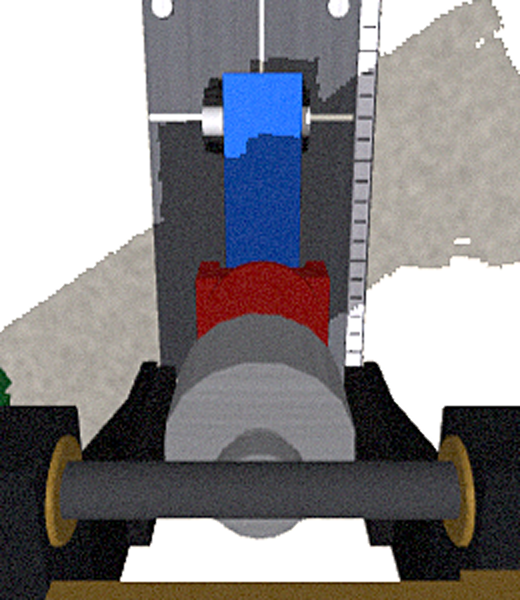

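View pics/s20z.png

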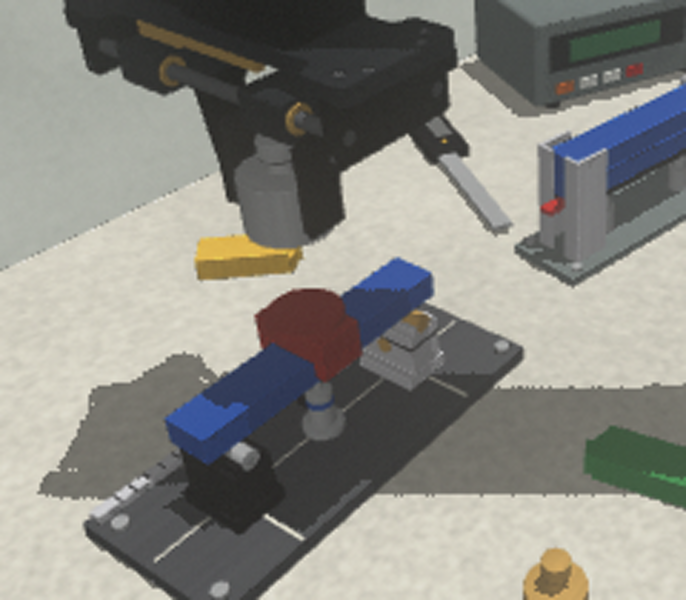

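```bash
python3 - <<'E'
from h import *
z=np.load('w20.npz'); c=(z['arr_0'],z['arr_1'],z['arr_2'])
f=lambda x,y:(190+x/2,60+y/2)
h=.1691-.0092+.034
a=np.radians(5.2); ux=np.array([np.cos(a),np.sin(a)]); uy=np.array([-np.sin(a),np.cos(a)]);o=np.array((.6227,.1657))
for q in [(260,361),(260,539),(165,448),(356,448)]:
    d=onz('wrist',f(*q),h,c)[:2]-o; print((d@ux).round(4),(d@uy).round(4))
d=read_state()['ee_pos'][:2]-o; print('tcp',d@ux,d@uy)
E
```

```text
-0.0002 0.0244
-0.0002 -0.0256
-0.0234 0.0012
0.0233 0.0012
tcp -0.0007480825028961376 0.001069858111942578
```

arm_command(increments=[{"gripper":0,"dx":0,"dy":0.0007,"dz":0.02,"spin":0},{"gripper":0,"dx":0,"dy":0,"dz":0.018,"spin":0},{"gripper":0,"dx":0,"dy":0,"dz":0.01,"spin":0},{"gripper":0,"dx":0,"dy":0,"dz":0.005,"spin":0},{"gripper":0,"dx":0,"dy":0,"dz":0.003,"spin":0},{"gripper":0,"dx":0,"dy":0,"dz":0.001,"spin":0},{"gripper":0,"dx":0,"dy":0,"dz":0,"spin":0},{"gripper":0,"dx":0,"dy":0,"dz":0,"spin":0}])

```text
time: 47.55
ee_pos: [0.6227, 0.1668, 0.1124]
eef_rot: [0.674, 0.738, 0.0, 0.0]
ft_force: [0.4, 0.1, -4.7]
width: 0.0468
```

arm_command(increments=[{"gripper":0,"dx":0,"dy":0,"dz":0.0005,"spin":0},{"gripper":0,"dx":0,"dy":0,"dz":0,"spin":0},{"gripper":0,"dx":0,"dy":0,"dz":0.0005,"spin":0},{"gripper":0,"dx":0,"dy":0,"dz":0,"spin":0},{"gripper":0,"dx":0,"dy":0,"dz":0.0005,"spin":0},{"gripper":0,"dx":0,"dy":0,"dz":0,"spin":0},{"gripper":0,"dx":0,"dy":0,"dz":0,"spin":0},{"gripper":0,"dx":0,"dy":0,"dz":0,"spin":0}])

```text
time: 48.55
ee_pos: [0.6226, 0.1668, 0.1105]
eef_rot: [0.674, 0.738, -0.0, 0.0]
ft_force: [-0.1, 0.4, -4.8]
width: 0.047
```

```bash
python3 - <<'E'
from h import *
st(); shot('side','s21');st()
im=cv2.imread('pics/s21.png'); cv2.imwrite('pics/s21z.png',cv2.resize(im[150:310,130:330],(750,600),interpolation=cv2.INTER_CUBIC))
E
```

```text
48.55 [0.6226 0.1668 0.1105] yaw 95.18 F [-0.07  0.36 -4.75] w 0.047 j [ 0.38  0.69 -1.03  1.5   0.6   1.3  -0.62]
48.6 [0.6226 0.1668 0.1106] yaw 95.18 F [-0.74  0.75 -4.3 ] w 0.0466 j [ 0.38  0.69 -1.03  1.5   0.6   1.3  -0.62]
```

View pics/s21z.png

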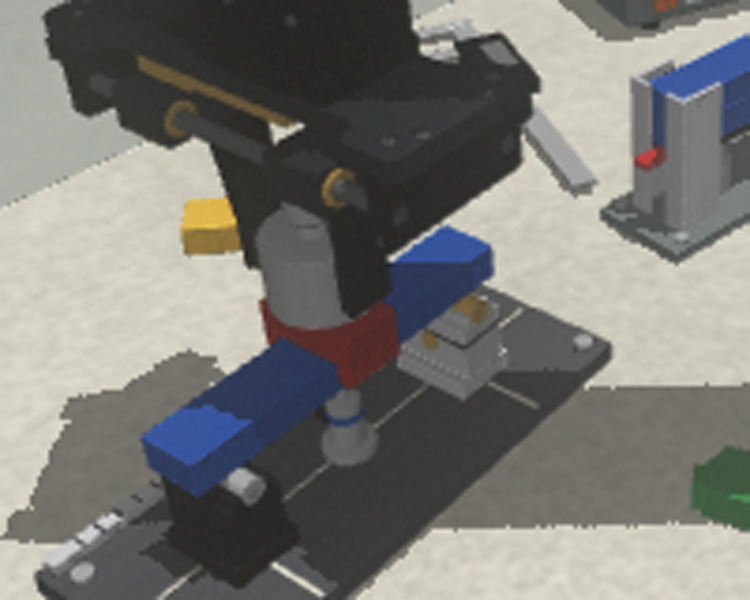

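arm_command(increments=[{"gripper":0,"dx":0,"dy":0,"dz":0.0005,"spin":0},{"gripper":0,"dx":0,"dy":0,"dz":0,"spin":0},{"gripper":0,"dx":0,"dy":0,"dz":0.0005,"spin":0},{"gripper":0,"dx":0,"dy":0,"dz":0,"spin":0},{"gripper":0,"dx":0,"dy":0,"dz":0.0003,"spin":0},{"gripper":0,"dx":0,"dy":0,"dz":0,"spin":0},{"gripper":0,"dx":0,"dy":0,"dz":0,"spin":0},{"gripper":0,"dx":0,"dy":0,"dz":0,"spin":0}])

```text
time: 49.6
ee_pos: [0.6226, 0.1668, 0.1097]
eef_rot: [0.674, 0.738, 0.0, 0.0]
ft_force: [-2.2, -1.9, 5.2]
width: 0.0469
```

arm_command(increments=[{"gripper":0,"dx":0,"dy":0,"dz":-0.0003,"spin":0},{"gripper":0,"dx":0,"dy":0,"dz":0,"spin":0},{"gripper":80,"dx":0,"dy":0,"dz":0,"spin":0},{"gripper":80,"dx":0,"dy":0,"dz":0,"spin":0},{"gripper":80,"dx":0,"dy":0,"dz":0,"spin":0},{"gripper":80,"dx":0,"dy":0,"dz":0,"spin":0},{"gripper":80,"dx":0,"dy":0,"dz":0,"spin":0},{"gripper":80,"dx":0,"dy":0,"dz":-0.01,"spin":0}])

```text
time: 50.6
ee_pos: [0.6222, 0.1665, 0.1193]
eef_rot: [0.674, 0.738, -0.001, -0.0]
ft_force: [-0.0, -0.0, -0.1]
width: 0.0694
```

arm_command(increments=[{"gripper":80,"dx":0,"dy":0,"dz":-0.03,"spin":0},{"gripper":80,"dx":0,"dy":0,"dz":-0.05,"spin":0},{"gripper":80,"dx":0,"dy":0,"dz":-0.04,"spin":0},{"gripper":80,"dx":-0.03,"dy":0,"dz":-0.01,"spin":0},{"gripper":80,"dx":-0.04,"dy":0,"dz":0,"spin":0},{"gripper":80,"dx":0,"dy":0,"dz":0,"spin":0},{"gripper":80,"dx":0,"dy":0,"dz":0,"spin":0},{"gripper":80,"dx":0,"dy":0,"dz":0,"spin":0}])

```text
time: 51.6
ee_pos: [0.6285, 0.0985, 0.2498]
eef_rot: [0.674, 0.739, 0.0, -0.0]
ft_force: [-0.8, 1.3, -1.1]
width: 0.0699
```

```bash
python3 - <<'E'
from h import *
st(); np.savez('w22.npz',*cam('wrist')); shot('wrist','w22');shot('side','s22');shot('top','t22');st()
im=cv2.imread('pics/w22.png'); cv2.imwrite('pics/w22z.png',cv2.resize(cv2.convertScaleAbs(im[60:290,230:410],alpha=1.8),(468,598),interpolation=cv2.INTER_CUBIC))
im=cv2.imread('pics/s22.png'); cv2.imwrite('pics/s22z.png',cv2.resize(im[180:340,130:330],(750,600),interpolation=cv2.INTER_CUBIC))
E
```

```text
51.6 [0.6285 0.0985 0.2498] yaw 95.29 F [-0.76  1.29 -1.1 ] w 0.0699 j [ 0.51  0.57 -1.1   1.35  0.5   1.52 -0.45]
51.75 [0.6286 0.098  0.2496] yaw 95.26 F [-0.6  1.   0.2] w 0.0699 j [ 0.51  0.57 -1.1   1.35  0.5   1.52 -0.45]
```

View pics/w22z.png

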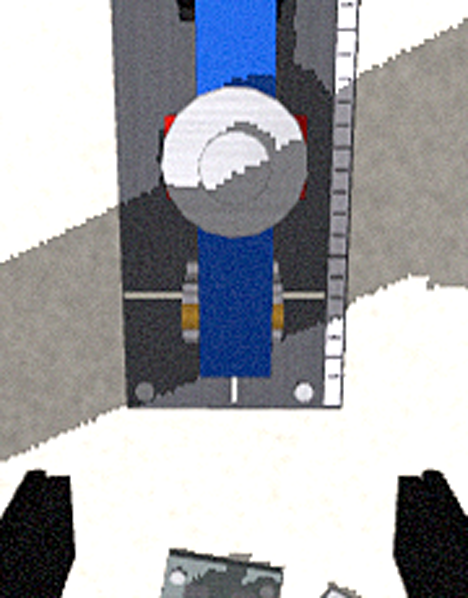

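View pics/s22z.png

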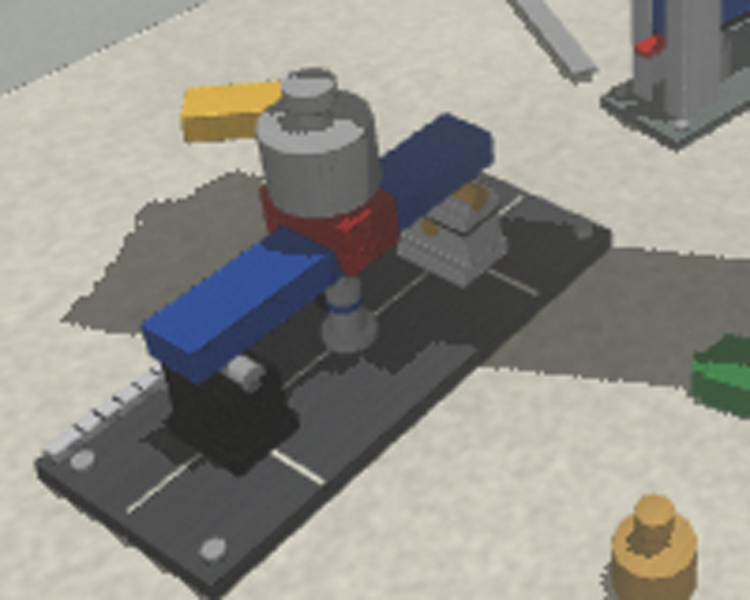

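View pics/s22.png

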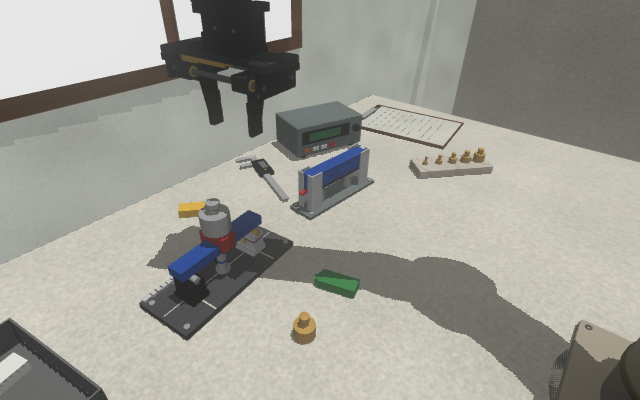

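```bash
python3 - <<'E'
from h import *
z=np.load('w22.npz'); c=(z['arr_0'],z['arr_1'],z['arr_2'])
f=lambda x,y:(230+x/2.6,60+y/2.6)
a=np.radians(5.2); ux=np.array([np.cos(a),np.sin(a)]); uy=np.array([-np.sin(a),np.cos(a)]);o=np.array((.6227,.1657))
for q,h in [((235,86.5),.134),((235,237.5),.134),((161.5,162),.134),((308.5,162),.134),((235,167),.154),((199,377),.08),((272,377),.08),((235,297),.012),((191,264),.062),((275,264),.062),((191,342),.05),((275,342),.05)]:
    d=onz('wrist',f(*q),h,c)[:2]-o; print(q,(d@ux).round(4),(d@uy).round(4))
E
```

```text
(235, 86.5) 0.0004 0.0236
(235, 237.5) 0.0005 -0.024
(161.5, 162) -0.0234 0.0004
(308.5, 162) 0.0242 0.0005
(235, 167) 0.0004 0.0003
(199, 377) -0.0143 -0.0905
(272, 377) 0.0162 -0.0905
(235, 297) 0.0008 -0.0716
(191, 264) -0.018 -0.0462
(275, 264) 0.0175 -0.0461
(191, 342) -0.0191 -0.0838
(275, 342) 0.0187 -0.0837
```

Weight centred to within 0.5 mm, everything standing. Handing in.

```bash
python3 - <<'E'
from h import *
print(job.close_job()); st()
E
```

```text
the job is handed in; nothing more can be done
None
the job is handed in; nothing more can be done
```

The bending test is set up as asked, in the order asked, and I handed it in at about 52 s. No verdict is reported on hand-in.

**What I did:** I stood the black fixed support on the left span line and the rocker on the right one. The top blue bar went across both rollers, the red saddle astride it at mid-span, and last the steel weight on the saddle's disc.

**Last checks (wrist camera unless noted):**

| Item | Measured against the bed |
|---|---|
| Rollers | within about 0.5–0.8 mm of the ±70 mm lines |
| Supports across the plate | 1–3 mm towards the robot from plate centre |
| Bar | centred within about 0.5 mm in the full check. The end nearest the robot's right later read −90.5 mm, against −89 mm before |
| Saddle disc | within 0.5 mm of mid-span |
| Weight | within 0.5 mm of mid-span |

- **Other items:** the side picture shows the two other bars still in the magazine, the brass weight not visibly moved, and the sensor standing clear under the bar.
- **Contact forces:** the sensor was never approached with the gripper. The highest contact I read at the end of a move was about 5 N, when the saddle and the weight touched down.

**Readings that disagreed:**
- The top camera differed from the wrist camera by up to about 4 mm. I relied on the wrist camera, which measured the known sizes correctly.
- An early oblique view put the left roller about 3 mm off its line. The later, more direct view did not bear this out.
- The gripper read 47 mm across the 48 mm weight.

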